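# Change the glue warmer over to warming carved rosettes

## Task

The glue is ready and the carved rosettes must be warmed before gluing: swing the warmer's orange sensor arm right up, past vertical, lift the copper glue pot off the warming plate by its handle and stand it wholly on the round cork mat, keeping it upright. Then move every rosette from the plywood tray onto the warming plate, each standing flat on its base inside the plate's rim, and last swing the sensor arm fully down again, level over the plate. Leave the bust, the mallet and the jar where they are.

Things in the scene. Friction and masses are not known exactly. Their poses are not given: they have to be found in the camera images.
- warmer: Fixed grey electric warmer, 270 x 200 mm; own y points away from the robot (within 0.2 rad). Origin: centre of its underside. Its flat dark heating plate, 250 mm (own x) x 180 mm (own y), lies centred over the origin, 35 mm above the table; a rim round it, 8 mm wide, is 5 mm higher. A post 24 x 30 mm at own (0, +145 mm), 200 mm high (black cheeks, 48 mm wide, to 215 mm), carries the sensor arm.
- sensor_arm (a joint): Angle of the orange arm about a level hinge along the warmer's x: 0 = fully down on its stop, level, pointing along the warmer's -y (to the robot), its black sensor head (28 mm dia, 118 mm from the hinge) over the plate's middle, underside 192 mm above the table; grows as it rises, pi/2 = straight up, stop at 1.9. Starts at 0 to 0.07. Friction hinge (0.3 N m): stays where left; 3 to 5 N moves it.
- sensor_grip (a point): Where to hold the arm's steel grip rod, on the rod's axis: the rod, 12 mm in diameter, is parallel to the hinge, 95 mm from it, and sticks out of the arm's side towards the warmer's -x (the robot's left), 7 to 60 mm from the arm's mid-plane; this point is 43 mm from it. The arm is 14 mm square. The rod may turn between the fingers as the arm swings.
- sensor_hinge (a point): Fixed point on the hinge axis of the sensor arm, in the arm's mid-plane, 205 mm above the table: at (0, +145, 205) mm in the warmer's frame.
- pot: Closed copper glue pot, about 450 g, 90 mm in diameter (94 mm at the lid's brass rim), 67 mm high without handle; starts near the plate's middle. Origin: centre of its flat underside, z up. A fixed arched wooden handle spans its top: round bar 12 mm thick, its level part 68 mm long along the pot's own x, bar axis 108 mm above the origin, 35 mm free beneath; legs at x = +-43 mm.
- pot_handle (a point): Middle of the straight part of the pot's handle, on the bar's axis, 108 mm above the pot's underside.
- mat: Fixed round cork mat on the table, 160 mm in diameter, 6 mm thick, to the left or right of the warmer. Origin: centre of its underside.
- tray: Fixed low plywood tray, inside 250 mm (own x) x 180 mm (own y), floor 8 mm above the table, rim 8 mm wide standing 5 mm above the floor, on the other side of the warmer, on which the rosettes stand at the start. Origin: centre of its underside.
- rosette1: Carved wooden rosette, about 30 g: a round disc 40 mm in diameter with straight sides up to 22 mm and a carved dome with eight petals to 33 mm (only the straight part is solid). Origin: centre of its flat base, z up. Absent in some runs (three to five of the five are there).
- rosette2: Carved wooden rosette, about 30 g: a round disc 40 mm in diameter with straight sides up to 22 mm and a carved dome with eight petals to 33 mm (only the straight part is solid). Origin: centre of its flat base, z up. Absent in some runs (three to five of the five are there).
- rosette3: Carved wooden rosette, about 30 g: a round disc 40 mm in diameter with straight sides up to 22 mm and a carved dome with eight petals to 33 mm (only the straight part is solid). Origin: centre of its flat base, z up. Absent in some runs (three to five of the five are there).
- rosette4: Carved wooden rosette, about 30 g: a round disc 40 mm in diameter with straight sides up to 22 mm and a carved dome with eight petals to 33 mm (only the straight part is solid). Origin: centre of its flat base, z up. Absent in some runs (three to five of the five are there).
- rosette5: Carved wooden rosette, about 30 g: a round disc 40 mm in diameter with straight sides up to 22 mm and a carved dome with eight petals to 33 mm (only the straight part is solid). Origin: centre of its flat base, z up. Absent in some runs (three to five of the five are there).
- bust: Bystander: small carved wooden bust, 64 mm in diameter, 143 mm high, at the far side of the table. Origin: centre of its underside.
- mallet: Bystander: wooden carver's mallet lying on the table, 250 mm long, head 64 mm thick. Origin: underside, where head and handle meet; the head runs 110 mm along its own +x and the handle 140 mm along its -x.
- finish_jar: Bystander: amber glass jar, 60 mm in diameter, 90 mm high. Origin: centre of its underside.

How it is judged:
On the way, in this order (a step that is already met when the one before it is completed fails the run):
1. the sensor arm is swung up past 1.4 rad (value of joint sensor_arm above 1.4 rad), for 0.2 s.
2. the pot stands upright on the cork mat, let go, while the arm is still up (horizontal distance between pot and mat below 0.038 m and height (world z) of pot between 0.002 and 0.012 m and angle between pot's own z axis and vertical below 0.1 rad and linear speed of pot below 0.02 m/s and contact force between the fingers and pot below 0.2 N and value of joint sensor_arm above 1.4 rad), for 0.3 s.
3. every rosette that is there stands flat on the warming plate, let go (x of rosette1 in the frame of warmer between -0.11 and 0.11 m and y of rosette1 in the frame of warmer between -0.078 and 0.078 m and z of rosette1 in the frame of warmer between 0.03 and 0.039 m and angle between each of rosette1, rosette2, rosette3, rosette4, rosette5's own z axis and vertical below 0.08 rad and linear speed of each of rosette1, rosette2, rosette3, rosette4, rosette5 below 0.02 m/s and contact force between the fingers and rosette1 below 0.2 N and x of rosette2 in the frame of warmer between -0.11 and 0.11 m and y of rosette2 in the frame of warmer between -0.078 and 0.078 m and z of rosette2 in the frame of warmer between 0.03 and 0.039 m and contact force between the fingers and rosette2 below 0.2 N and x of rosette3 in the frame of warmer between -0.11 and 0.11 m and y of rosette3 in the frame of warmer between -0.078 and 0.078 m and z of rosette3 in the frame of warmer between 0.03 and 0.039 m and contact force between the fingers and rosette3 below 0.2 N and x of rosette4 in the frame of warmer between -0.11 and 0.11 m and y of rosette4 in the frame of warmer between -0.078 and 0.078 m and z of rosette4 in the frame of warmer between 0.03 and 0.039 m and contact force between the fingers and rosette4 below 0.2 N and x of rosette5 in the frame of warmer between -0.11 and 0.11 m and y of rosette5 in the frame of warmer between -0.078 and 0.078 m and z of rosette5 in the frame of warmer between 0.03 and 0.039 m and contact force between the fingers and rosette5 below 0.2 N), for 0.2 s.
4. the sensor arm is fully down (value of joint sensor_arm below 0.1 rad), for 0.2 s.
At the end, for the whole second after the job is handed in: Each rosette present stands flat on the heating plate (base centre within 110 mm of its centre lengthways, 78 mm across; tilt < 0.08 rad), the pot upright on the cork mat (centres within 38 mm, tilt < 0.1 rad), sensor arm down (< 0.1 rad), all at rest and let go (all of step 3 and horizontal distance between pot and mat below 0.038 m and height (world z) of pot between 0.002 and 0.012 m and angle between pot's own z axis and vertical below 0.1 rad and linear speed of pot below 0.02 m/s and contact force between the fingers and pot below 0.2 N and value of joint sensor_arm below 0.1 rad); the robot touches nothing.
It fails at once if the pot is tipped over 0.5 rad (angle between pot's own z axis and vertical above 0.5 rad).
It fails at once if the bust is moved more than 40 mm (distance of bust from where it was at the start of the episode above 0.04 m).
It fails at once if the mallet is moved more than 40 mm (distance of mallet from where it was at the start of the episode above 0.04 m).
It fails at once if the finish_jar is moved more than 40 mm (distance of finish_jar from where it was at the start of the episode above 0.04 m).
Of rosette1, rosette2, rosette3, rosette4, rosette5 only 3 to 5 are there at a start; the rules pass over those that are not, and their reading is None.
At some moment in a run one of rosette1, rosette2, rosette3, rosette4, rosette5, pot may be knocked a few centimetres aside while the robot is not near it.
It also fails if it takes over 210 s, if anything falls off the work surface, if the arm or the gripper's body presses on something with over 40 N, if the wrist force passes 120 N, or if a joint passes its speed limit or range.

## Robot

A 6-joint arm with a two-finger parallel gripper is mounted at the origin on the work surface. World frame = base frame: x ahead of the robot, y to its left, z up, the work surface at z = 0. Lengths are in m, angles in rad, forces in N, time in s.
With the tool pointing down it reaches from about 0.325 to 0.775 m from the base axis. Payload 5.5 kg.
Tool frame: the origin (TCP) lies on the centre line of the jaws, within the pads' length; the fingertips stand 14 mm ahead of it and the grasp point (between the pads) lies 5 mm behind it; z points along the fingers, y is the direction in which the jaws open and shut (so a half turn about z gives the same grasp; the last joint's range is limited). The gripper opens to 88 mm and grips with 3 to 60 N. Pads are 20 mm wide; open, the fingers measure 115 mm over their backs; the gripper's body (75 mm by 178 mm) begins 61 mm behind the grasp point.
Start: joints at [-0.057, 0.091, 1.231, -0, 1.82, -0.057], TCP at [0.6, -0, 0.237] pointing down, gripper open.
Joint ranges: [-2.87, 2.87], [-0.86, 2.18], [0.17, 2.46], [-1.51, 4.65], [0.06, 2.69], [-2.65, 2.65]. Speed limits (rad/s): [2.57, 2.57, 3.01, 3.14, 3.14, 3.14].

## Interface

Orientations are given as a rotation vector (axis times angle).
In Python, from station import observe, read_camera, camera_info, sign_off gives the robot as it stands.
- The arm moves only by the tool drive_tool, never from a script. Its argument "series" is text: rows parted by semicolons, each of 5 numbers parted by spaces: the closure, from -1 (fully open) to 1 (shut), so that 0 is half open, then the shift along the tool's x, y, z normalised to -1 to 1, where 1 is 0.04 m, then the turn about the tool's z normalised to -1 to 1, where 1 is 4 degrees. In form: gripper tx ty tz turn; .... A call has 1 to 8 rows; each row shifts and turns the commanded pose from where the row before left it, along the tool's axes as they then stand; what a row does not reach is not made up. A row lasts 1/10 s, in which the tool goes at most 50 mm and 8.59 degrees, less where a joint would pass 70% of its speed; a pose out of reach is approached as far as the arm can. A call with a number of a shift or a turn outside -1 to 1 is refused whole. A call with a gripper value outside its range is refused whole. The fingers move at their own pace and stop on an object; "force" is the grip in N (left out, the last holds). Time passes only in rows, so rows that do not move let the fingers close. It gives the time, the measured TCP pose, the force and the opening at its end, in the units of the state.
- observe(): the state, without advancing time (a new reading comes with each control period).
- read_camera(name): name is "scene" or "side" or "wrist"; returns (picture, depth): 480x640x3 uint8, red, green, blue; 480x640 float32, m along the optical axis (not along the pixel's ray), 0 where there is no reading.
- camera_info(name): a dict with "fx", "fy", "cx", "cy" (pixels), "k1" (the pictures are not rectified: a ray, as slopes to the right and down, at radius r is drawn at 1 + k1 r^2 times it, then the intrinsics apply), "rvec" (rotation vector, rad) and "tvec" (3), from world to camera coordinates, as OpenCV has them; the wrist camera has in their place "mount" (4x4, takes a point from camera to tool coordinates, whose origin is the TCP and whose axes are the flange's). Camera axes: x right, y down, z forward; pixel columns grow to the right and rows downward; lengths in m; the calibration is good to about 2 mm. A picture is of the moment at which its call begins: read the wrist's pose just before it. camera_info takes no time and is no camera call.
- sign_off(): hands the job in, once; it reports no verdict.
The state is a dict: "time": time; "qpos": joint angles; "joint_velocities": joint speeds; "joint_torque": joint torques, N m; "tool_pos": TCP position; "tool_rot": TCP orientation; "force": force on the tool from outside, world axes, zero at the start; "ft_torque": the same for the moment, N m; "finger_gap": opening from 0.0 (shut) to 1.0 (fully open).
Only numpy, scipy, OpenCV 4.12 (cv2) and the standard library are available. Lean on these libraries where they do the work, as an engineer would, in place of code of your own. Each camera call takes 0.05 s, during which the arm holds its last target.

## Working session

There is one attempt and no reset: what is moved stays moved. The work goes in short steps, Python scripts to look and compute and a tool call to move; the robot and the scene stay as the last step left them, time stands still between calls to the robot, and variables do not carry over. Pictures are saved under pics/ and viewed, and the job is handed in when it is done.

Besides the shell and the picture viewer there is one more tool, called after "Emit:" in YAML: its name, and indented under it one key for each argument. drive_tool: Moves the arm, as the interface text tells. Its arguments: {"type":"object","properties":{"series":{"type":"string"},"force":{"type":"number"}},"required":["series"]}

```bash
ls; mkdir -p pics
cat > h.py <<'E'
import numpy as np, cv2
from station import observe, read_camera, camera_info, sign_off
from scipy.spatial.transform import Rotation as R
def cam(name,st=None):
    i=camera_info(name)
    if 'rvec' in i:
        Rm=R.from_rotvec(np.ravel(i['rvec'])).as_matrix(); t=np.ravel(i['tvec'])
        return i,Rm.T,-Rm.T@t
    st=st or observe(); M=np.array(i['mount']); T=np.eye(4)
    T[:3,:3]=R.from_rotvec(st['tool_rot']).as_matrix(); T[:3,3]=st['tool_pos']
    W=T@M; return i,W[:3,:3],W[:3,3]
def slopes(i,px):
    px=np.asarray(px,float).reshape(-1,1,2)
    K=np.array([[i['fx'],0,i['cx']],[0,i['fy'],i['cy']],[0,0,1.]])
    return cv2.undistortPoints(px,K,np.array([i['k1'],0,0,0.])).reshape(-1,2)
def onplane(c,px,z):
    i,Rw,o=c; s=slopes(i,px); d=np.c_[s,np.ones(len(s))]@Rw.T
    return o+d*((z-o[2])/d[:,2])[:,None]
def depthpts(c,px,dep):
    i,Rw,o=c; s=slopes(i,px); p=np.asarray(px,int)
    z=dep[p[:,1],p[:,0]]; return o+(np.c_[s,np.ones(len(s))]*z[:,None])@Rw.T
def proj(c,P):
    i,Rw,o=c; q=(np.asarray(P,float).reshape(-1,3)-o)@Rw
    K=np.array([[i['fx'],0,i['cx']],[0,i['fy'],i['cy']],[0,0,1.]])
    return cv2.projectPoints(q,np.zeros(3),np.zeros(3),K,np.array([i['k1'],0,0,0.]))[0].reshape(-1,2)
def snap(name,fn):
    st=observe(); p,d=read_camera(name); cv2.imwrite('pics/'+fn+'.png',p[:,:,::-1]); np.savez('pics/'+fn+'.npz',p=p,d=d,pos=st['tool_pos'],rot=st['tool_rot']); return p,d,cam(name,st)
def load(fn,name):
    z=np.load('pics/'+fn+'.npz'); return z['p'],z['d'],cam(name,dict(tool_pos=z['pos'],tool_rot=z['rot']))
E
python3 - <<'E'
from h import *
print(observe())
for n in('scene','side','wrist'):
    p,d,c=snap(n,n+'0'); print(n,c[2],c[1][:,2],c[0]['fx'],c[0].get('k1'))
print(camera_info('wrist')['mount'])
E
```

```text
pics
{'time': 0.0, 'qpos': array([-5.66999169e-02,  9.18313976e-02,  1.23186946e+00, -1.29904012e-05,
        1.81984531e+00, -5.66802954e-02]), 'joint_velocities': array([-0.00125085, -0.00130229, -0.00077686, -0.00035395,  0.00038342,
       -0.00170773]), 'joint_torque': array([-3.13584051e-04, -4.46447504e+01, -4.06449509e+01,  6.96761138e-02,
        2.93726998e-02, -1.50731516e-04]), 'tool_pos': array([5.99714818e-01, 1.02309880e-05, 2.35532607e-01]), 'tool_rot': array([-2.22044172e+00, -2.22039107e+00,  2.05718827e-03]), 'force': array([-0.10383948,  0.48373694,  0.02159568]), 'ft_torque': array([-0.03370543,  0.02098017, -0.03813274]), 'finger_gap': 1.0027887890448859}
scene [1.23070499 0.56136109 1.31055565] [-0.43696605 -0.40127933 -0.80500656] 604.7111535061593 -0.12380265330349204
side [0.5582236  0.77459156 0.61126969] [ 0.07901717 -0.86128922 -0.50193343] 434.61830207851153 -0.07435378497849446
wrist [0.59987903 0.0769923  0.38439685] [-0.00250253 -0.27840065 -0.96046177] 340.90056792545744 -0.009376005924531762
[[ 1.51928509e-03 -9.60449123e-01 -2.78451386e-01  7.69810347e-02]
 [ 9.99997953e-01  1.83134982e-03 -8.60603910e-04 -1.31382508e-04]
 [ 1.33650817e-03 -2.78449508e-01  9.60449939e-01 -1.48769049e-01]
 [ 0.00000000e+00  0.00000000e+00  0.00000000e+00  1.00000000e+00]]
```

View pics/scene0.png

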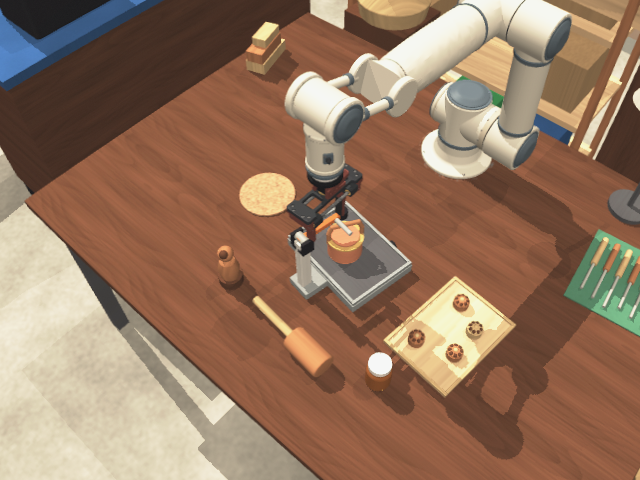

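View pics/side0.png

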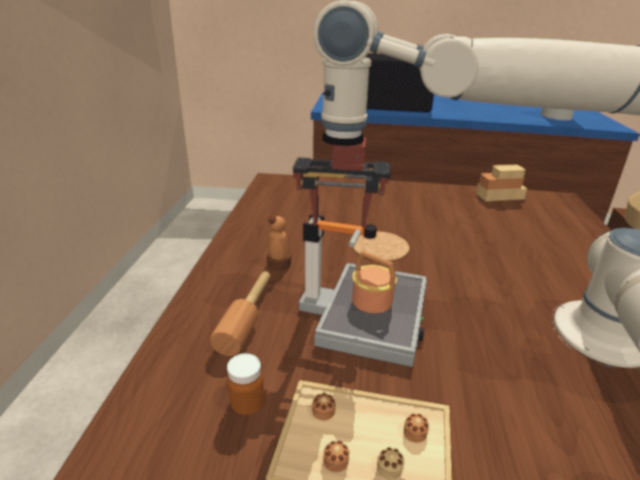

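View pics/wrist0.png

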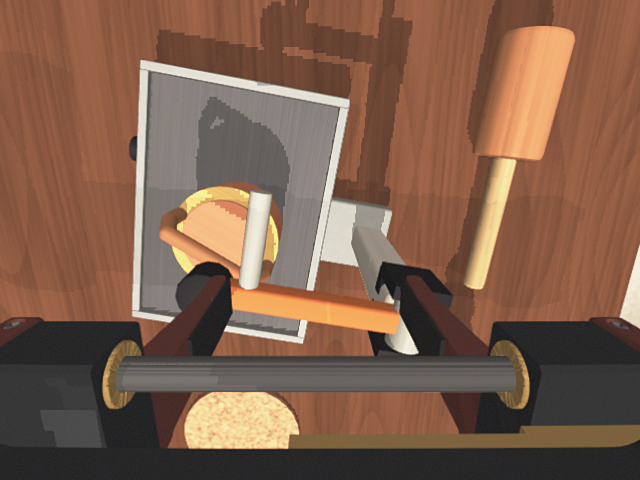

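The scene shows the warmer (px ~355,255) with the pot and the orange arm. The mat is at (267,193) on the robot's right. The tray is at (450,335) on its left with 4 rosettes, at (461,302), (475,328), (455,352) and (417,338). Next I'll measure them.

Run:
```python
from h import *
np.set_printoptions(precision=4,suppress=True)
W=load('wrist0','wrist')
print('rim corners wrist',onplane(W[2],[(140,62),(348,100),(304,342),(133,313)],.04))
S=load('scene0','scene'); D=load('side0','side')
# orange arm
for n,X in(('w',W),('s',S),('d',D)):
    hsv=cv2.cvtColor(X[0],cv2.COLOR_RGB2HSV)
    P=X[0].astype(int)
    m=((hsv[:,:,0]>=6)&(hsv[:,:,0]<16)&(hsv[:,:,1]>200)&(hsv[:,:,2]>190)).astype(np.uint8)
    k,l,st,ce=cv2.connectedComponentsWithStats(m)
    for j in range(1,k):
        if st[j,4]>40:
            yx=np.argwhere(l==j)[:,::-1]; q=depthpts(X[2],yx,X[1]); 
            print(n,st[j],ce[j],'3d lo',np.percentile(q,3,axis=0),'hi',np.percentile(q,97,axis=0))
# mat + tray + rosettes
print('mat',onplane(S[2],[(267,193)],.006))
print('tray corners',onplane(S[2],[(455,278),(515,324),(446,395),(385,342)],.013))
print('ros S',onplane(S[2],[(461,302),(475,328),(455,352),(417,338)],.022))
print('ros D',onplane(D[2],[(416,427),(391,460),(336,455),(323,405)],.022))
for nm,X,box in(('scene',S,(240,100,540,410)),('side',D,(200,180,480,480)),):
    a=X[0][box[1]:box[3],box[0]:box[2],::-1]; cv2.imwrite(f'pics/z_{nm}.png',cv2.resize(a,None,fx=1.9,fy=1.9,interpolation=cv2.INTER_CUBIC))
```

```text
rim corners wrist [[ 0.4375  0.1478  0.04  ]
 [ 0.6293  0.1152  0.04  ]
 [ 0.5859 -0.1441  0.04  ]
 [ 0.3935 -0.1079  0.04  ]]
mat [[ 0.4985 -0.3121  0.006 ]]
tray corners [[0.3909 0.2556 0.013 ]
 [0.405  0.4435 0.013 ]
 [0.6656 0.4194 0.013 ]
 [0.651  0.2319 0.013 ]]
ros S [[0.4456 0.309  0.022 ]
 [0.4839 0.3756 0.022 ]
 [0.5681 0.3749 0.022 ]
 [0.5969 0.2852 0.022 ]]
ros D [[0.4442 0.3093 0.022 ]
 [0.4857 0.3732 0.022 ]
 [0.5681 0.374  0.022 ]
 [0.5975 0.2827 0.022 ]]
```

```bash
ls pics
```

```text
scene0.npz
scene0.png
side0.npz
side0.png
wrist0.npz
wrist0.png
z_scene.png
z_side.png
```

View pics/z_scene.png

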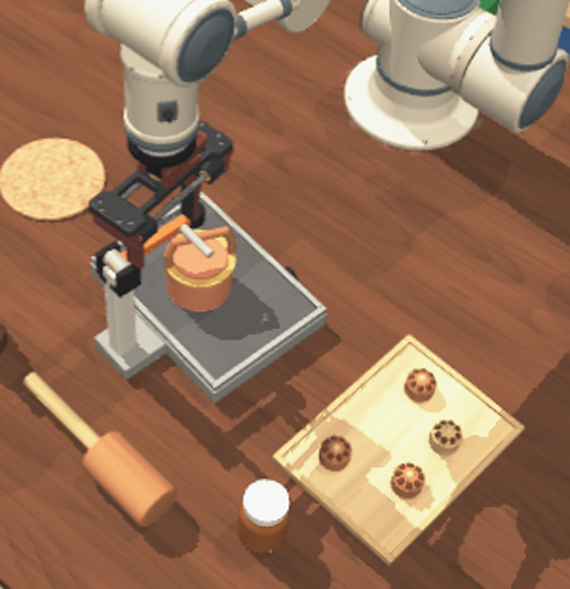

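View pics/z_side.png

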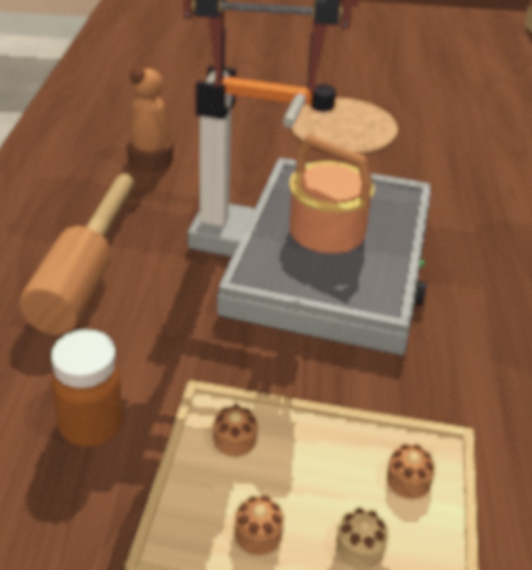

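```bash
cat >> h.py <<'E'
C=np.array([0.5116,0.0028]); th=0.170
UY=np.array([np.cos(th),-np.sin(th)]); UX=np.array([-np.sin(th),-np.cos(th)])
def w2(x,y): return C+x*UX+y*UY
def own(p): v=np.asarray(p)[...,:2]-C; return np.stack([v@UX,v@UY],-1)
def tc(p):  # needed tool-axis shift from current TCP to p, in units of rows
    s=observe(); r=R.from_rotvec(s['tool_rot']); return r.inv().apply(np.asarray(p)-s['tool_pos'])/0.04
E
python3 - <<'E'
from h import *
np.set_printoptions(precision=4,suppress=True)
W=load('wrist0','wrist')
print('rod tip,base',own(onplane(W[2],[(260,192),(248,288)],.211)), own(onplane(W[2],[(235,295),(398,320)],.212)))
px=[(258,210),(255,240),(251,270),(260,300),(320,310),(380,318),(220,230),(200,150),(245,200)]
q=depthpts(W[2],px,W[1]); print(np.c_[q,own(q)])
p=np.r_[w2(-.043,.05),.205]; print(p, 'C', w2(0,0))
S=load('scene0','scene');D=load('side0','side')
print(own(depthpts(S[2],[(343,227)],S[1])),depthpts(S[2],[(343,227)],S[1]))
q=depthpts(D[2],[(354,239),(340,228)],D[1]);print(q,own(q))
E
```

```text
rod tip,base [[-0.0591  0.0502]
 [-0.0054  0.0504]] [[-0.0004  0.0439]
 [-0.0009  0.1363]]
[[ 0.57    0.0436  0.2127 -0.0501  0.0506]
 [ 0.5678  0.0279  0.2135 -0.0342  0.0512]
 [ 0.5646  0.0106  0.2122 -0.0167  0.0509]
 [ 0.569  -0.0064  0.2138 -0.0007  0.0581]
 [ 0.602  -0.0125  0.2135 -0.0003  0.0917]
 [ 0.6358 -0.018   0.2123 -0.0006  0.1259]
 [ 0.5174  0.0046  0.102  -0.0028  0.0054]
 [ 0.4848  0.0695  0.0372 -0.0612 -0.0377]
 [ 0.5395  0.03    0.0985 -0.0315  0.0229]]
[0.5682 0.0367 0.205 ] C [0.5116 0.0028]
[[-0.038   0.0567]] [[0.5739 0.0306 0.2136]]
[[ 0.5677  0.0441  0.2123]
 [ 0.5982 -0.0107  0.2055]] [[-0.0502  0.0483]
 [-0.0014  0.0877]]
```

Emit:
drive_tool:
  series: "-1 0 0 -0.5 0.6; -1 0 0 -0.5 0.6; -1 0 0 0 0.6; -1 0 0 0 0.63; -1 0.4 -0.47 0 0; -1 0.37 -0.47 0 0; -1 0 0 0 0; -1 0 0 0 0"
  force: 25

```text
time: 0.95
tool_pos: [0.5682, 0.0367, 0.2767]
tool_rot: [2.401, 2.026, 0.0]
force: [0.8, -0.5, 0.8]
finger_gap: 1.0
```

Run:
```python
from h import *
np.set_printoptions(precision=4,suppress=True)
print(tc(np.r_[w2(-.043,.05),.205]),R.from_rotvec(observe()['tool_rot']).as_matrix()[:2,1])
snap('wrist','wrist1')
```

```text
[ 0.     -0.001   1.7914] [ 0.9858 -0.1681]
```

View pics/wrist1.png

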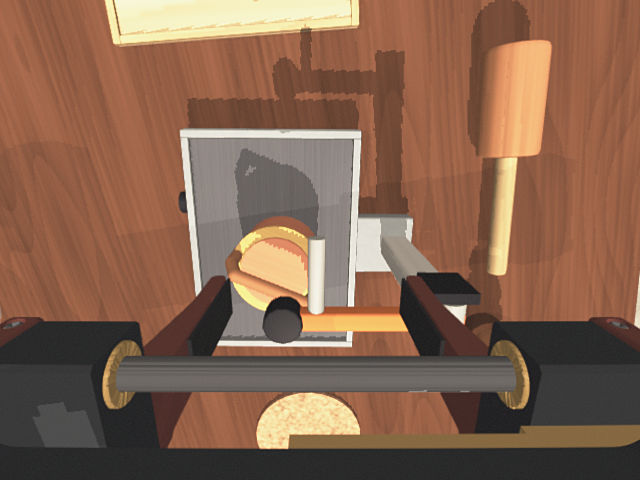

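The wrist view shows the tool square with the warmer: the rod (317,275) is centred between the fingers and the head is at (282,320). I'll lower and grip.

Emit:
drive_tool:
  series: "-1 0 0 0.6 0; -1 0 0 0.6 0; -1 0 0 0.59 0; -1 0 0 0 0; 1 0 0 0 0; 1 0 0 0 0; 1 0 0 0 0; 1 0 0 0 0"
  force: 15

```text
time: 1.8
tool_pos: [0.5686, 0.0367, 0.2064]
tool_rot: [2.401, 2.024, 0.002]
force: [-0.2, 0.2, 0.1]
finger_gap: 0.677
```

Emit:
drive_tool:
  series: "1 0 0 0 0; 1 0 0 0 0; 1 0 0 0 0"

```text
time: 2.1
tool_pos: [0.5682, 0.0367, 0.2051]
tool_rot: [2.401, 2.025, 0.0]
force: [0.6, -0.2, 0.3]
finger_gap: 0.403
```

Run:
```python
from h import *
a0=0.03
A=np.linspace(a0,1.76,21)
y=-.095*np.cos(A); z=.095*np.sin(A)
for i in range(20): print('1 0 %.2f %.2f 0;'%((y[i+1]-y[i])/.04,-(z[i+1]-z[i])/.04))
```

```text
1 0 0.02 -0.20 0;
1 0 0.03 -0.20 0;
1 0 0.05 -0.20 0;
1 0 0.07 -0.19 0;
1 0 0.08 -0.19 0;
1 0 0.10 -0.18 0;
1 0 0.11 -0.17 0;
1 0 0.13 -0.16 0;
1 0 0.14 -0.15 0;
1 0 0.15 -0.14 0;
1 0 0.17 -0.12 0;
1 0 0.18 -0.11 0;
1 0 0.18 -0.09 0;
1 0 0.19 -0.07 0;
1 0 0.20 -0.06 0;
1 0 0.20 -0.04 0;
1 0 0.20 -0.02 0;
1 0 0.21 -0.01 0;
1 0 0.21 0.01 0;
1 0 0.20 0.03 0;
```

Emit:
drive_tool:
  series: "1 0 0 0 0; 1 0 0 0 0; 1 0 0 0 0; 1 0 0 0 0; 1 0 0 0 0"

```text
time: 2.6
tool_pos: [0.5685, 0.0366, 0.205]
tool_rot: [2.401, 2.025, 0.001]
force: [3.0, -0.4, -1.6]
finger_gap: 0.131
```

Emit:
drive_tool:
  series: "1 0 0.02 -0.2 0; 1 0 0.03 -0.2 0; 1 0 0.05 -0.2 0; 1 0 0.07 -0.19 0"

```text
time: 3.0
tool_pos: [0.5739, 0.0357, 0.2371]
tool_rot: [-2.4, -2.024, 0.004]
force: [-4.5, 0.9, -3.2]
finger_gap: 0.132
```

Emit:
drive_tool:
  series: "1 0 0.08 -0.19 0; 1 0 0.1 -0.18 0; 1 0 0.11 -0.17 0; 1 0 0.13 -0.16 0; 1 0 0.14 -0.15 0; 1 0 0.15 -0.14 0; 1 0 0.17 -0.12 0; 1 0 0.18 -0.11 0"

```text
time: 3.8
tool_pos: [0.6143, 0.0286, 0.2911]
tool_rot: [-2.401, -2.026, 0.0]
force: [-14.4, 0.7, 12.9]
finger_gap: 0.129
```

Emit:
drive_tool:
  series: "1 0 0.18 -0.09 0; 1 0 0.19 -0.07 0; 1 0 0.2 -0.06 0; 1 0 0.2 -0.04 0; 1 0 0.2 -0.02 0; 1 0 0.21 -0.01 0; 1 0 0.21 0.01 0; 1 0 0.2 0.03 0"

```text
time: 4.6
tool_pos: [0.6792, 0.017, 0.2994]
tool_rot: [2.4, 2.022, 0.003]
force: [-4.3, -1.2, 4.4]
finger_gap: 0.131
```

Emit:
drive_tool:
  series: "1 0 0 0 0; 1 0 0 0 0; 0.3 0 0 0 0; 0.3 0 0 0 0; 0.3 0 0 0 0; 0.3 0 0 0 0"

```text
time: 5.2
tool_pos: [0.6793, 0.0178, 0.2951]
tool_rot: [-2.401, -2.025, 0.001]
force: [-0.3, 0.1, -0.9]
finger_gap: 0.35
```

Run:
```python
from h import *
s=observe();print(s['tool_pos'],own(s['tool_pos']))
snap('side','side1')
```

```text
[0.67929387 0.01780545 0.29513887] [-0.04315999  0.16273787]
```

View pics/side1.png

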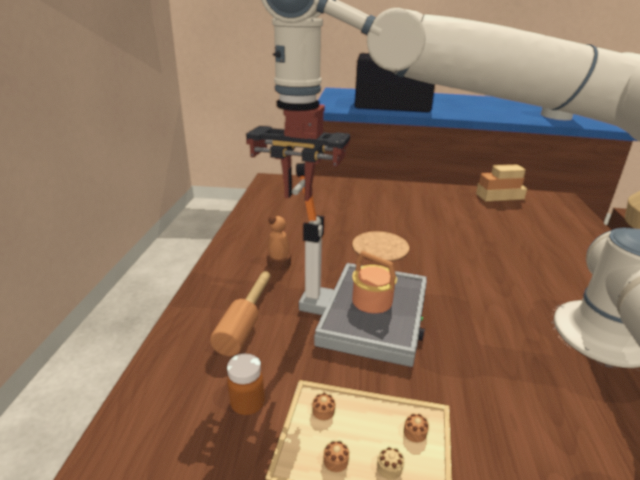

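The side view shows the orange arm past vertical at (310,205) with the fingers round the rod; the pot hasn't moved (373,290). Next I'll raise and back off.

Emit:
drive_tool:
  series: "0.3 0 0 -0.5 0; 0.3 0 0 -0.5 0; 0.3 0 0 -0.5 0; 0.3 0 0 -0.5 0; 0.3 0 -0.7 0 0; -1 0 -0.9 0 0; -1 0 -0.9 0 0; -1 0 -0.9 0 0"

```text
time: 6.05
tool_pos: [0.5439, 0.0409, 0.375]
tool_rot: [-2.401, -2.025, 0.0]
force: [-0.1, 0.1, 0.3]
finger_gap: 0.585
```

Emit:
drive_tool:
  series: "-1 0 -0.6 0.5 0; -1 0 0 0.5 0; -1 0 0 0 0; -1 0 0 0 0"

```text
time: 6.45
tool_pos: [0.5215, 0.0447, 0.3355]
tool_rot: [-2.401, -2.025, 0.001]
force: [0.3, -0.3, 0.4]
finger_gap: 0.95
```

Run:
```python
from h import *
s=observe();print(s['tool_pos'],own(s['tool_pos']),s['finger_gap'])
snap('side','side2');snap('wrist','wrist2');snap('scene','scene2')
```

```text
[0.52152626 0.04469772 0.3354846 ] [-0.0429731   0.00269482] 0.9503241476132366
```

View pics/side2.png

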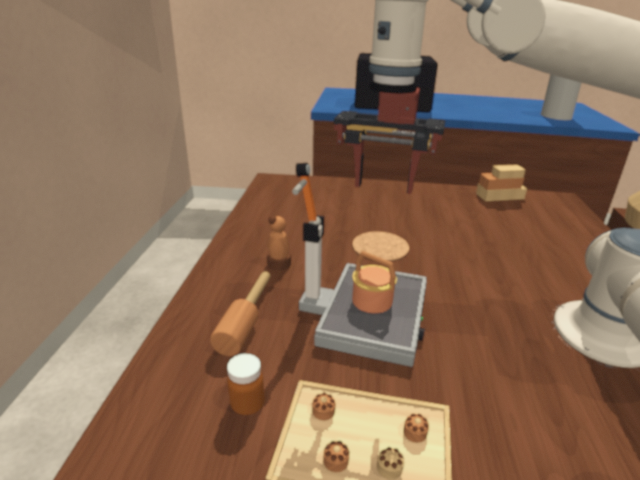

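View pics/wrist2.png

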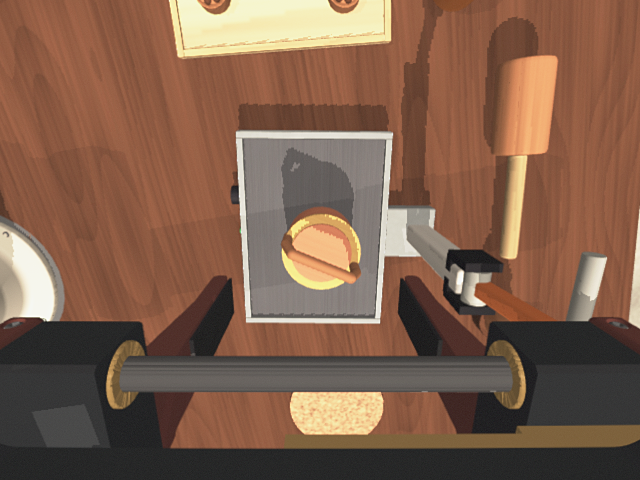

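The arm is clearly past vertical and free. In the wrist view the pot handle runs from (289,244) to (352,272), the lid rim is centred near (321,252), and the mat is at (337,405).

Run:
```python
from h import *
np.set_printoptions(precision=4,suppress=True)
W=load('wrist2','wrist');S=load('scene2','scene');D=load('side2','side')
h=onplane(W[2],[(289,242),(352,273)],.143);print('handle ends',h,'mid',h.mean(0),np.linalg.norm(h[1]-h[0]))
q=depthpts(W[2],[(300,251),(320,260),(340,268)],W[1]);print(q)
hsv=cv2.cvtColor(W[0],cv2.COLOR_RGB2HSV)
m=((hsv[:,:,0]>18)&(hsv[:,:,0]<32)&(hsv[:,:,1]>110)&(hsv[:,:,2]>150)).astype(np.uint8); m[:,:270]=0;m[:200]=0;m[300:]=0;m[:,375:]=0
pts=np.argwhere(m)[:,::-1].astype(np.int32);hull=cv2.convexHull(pts); e=cv2.fitEllipse(hull);print(e,onplane(W[2],[e[0]],.035+.06))
# mat
for n,X in(('s',S),('d',D)):
    hsv=cv2.cvtColor(X[0],cv2.COLOR_RGB2HSV)
    m=((hsv[:,:,0]>10)&(hsv[:,:,0]<24)&(hsv[:,:,1]>60)&(hsv[:,:,1]<150)&(hsv[:,:,2]>170)).astype(np.uint8)
    yy,xx=np.argwhere(np.ones(m.shape)).T.reshape(2,*m.shape)
    c=(267,193) if n=='s' else (381,246)
    m[(abs(xx-c[0])>45)|(abs(yy-c[1])>35)]=0
    pts=np.argwhere(m)[:,::-1]
    P=onplane(X[2],pts,.006);hull=cv2.convexHull(P[:,:2].astype(np.float32))
    (cx,cy),r=cv2.minEnclosingCircle(hull); print(n,len(pts),'mat',cx,cy,r)
hz=h.mean(0);d=h[1]-h[0];print('yaw of handle',np.degrees(np.arctan2(d[1],d[0])),'own',own(hz))
print(observe()['qpos'])
```

```text
handle ends [[ 0.4901  0.0262  0.143 ]
 [ 0.5503 -0.0191  0.143 ]] mid [0.5202 0.0036 0.143 ] 0.07532873941834069
[[ 0.4997  0.0147  0.1434]
 [ 0.5189  0.0021  0.1457]
 [ 0.5384 -0.0105  0.1451]]
((320.70758056640625, 251.3685760498047), (74.08036804199219, 78.61863708496094), 86.0873031616211) [[ 0.5192 -0.0049  0.095 ]]
s 1910 mat 0.49204933643341064 -0.2721848487854004 0.12270854413509369
d 1811 mat 0.5141316056251526 -0.25337615609169006 0.1430528461933136
yaw of handle -37.03407158246299 own [-0.0022  0.0083]
[ 0.0202 -0.0696  1.2139 -0.      1.9962  0.1901]
```

View pics/scene2.png

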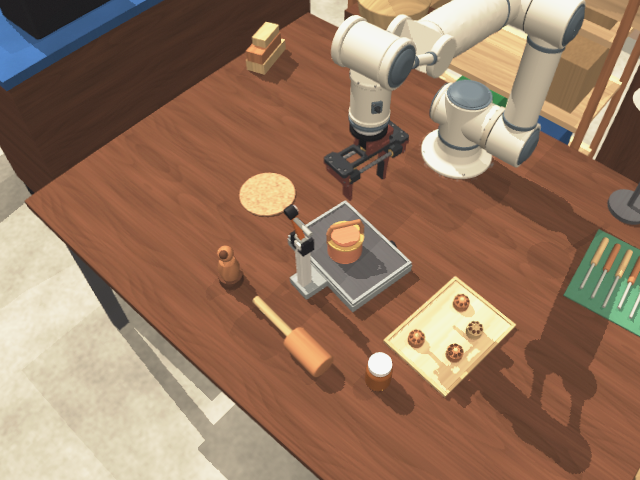

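Run:
```python
from h import *
np.set_printoptions(precision=4,suppress=True)
W=load('wrist2','wrist');S=load('scene2','scene');D=load('side2','side')
yy,xx=np.mgrid[200:300,270:380];px=np.c_[xx.ravel(),yy.ravel()]
q=depthpts(W[2],px,W[1]);k=q[:,2]>.133
k=k&(q[:,2]<.16);q=q[k];px=px[k];print(len(q),q.mean(0),(q[:,:2].min(0)+q[:,:2].max(0))/2)
l=cv2.fitLine(q[:,:2].astype(np.float32),cv2.DIST_HUBER,0,.01,.01).ravel();print(np.degrees(np.arctan2(l[1],l[0])),l)
t=(q[:,:2]-l[2:])@l[:2];print(t.min(),t.max(),l[2:]+l[:2]*(t.min()+t.max())/2)
for n,X,c in(('s',S,(262,193)),('d',D,(395,243))):
    hsv=cv2.cvtColor(X[0],cv2.COLOR_RGB2HSV)
    m=((hsv[:,:,0]>8)&(hsv[:,:,0]<26)&(hsv[:,:,1]>50)&(hsv[:,:,1]<150)&(hsv[:,:,2]>150)).astype(np.uint8)
    m=cv2.morphologyEx(m,cv2.MORPH_OPEN,np.ones((3,3)))
    _,l=cv2.connectedComponents(m); pts=np.argwhere(l==l[c[1],c[0]])[:,::-1]
    P=onplane(X[2],pts,.006);print(n,len(pts),P.min(0),P.max(0),(P.min(0)+P.max(0))/2)
```

```text
893 [ 0.5183 -0.0023  0.1469] [ 0.5192 -0.0031]
-32.702003 [ 0.8415 -0.5403  0.5183 -0.0023]
-0.04225996872959139 0.046640239231274506 [ 0.5202 -0.0035]
s 3507 [ 0.4165 -0.7096  0.006 ] [ 0.5976 -0.1589  0.006 ] [ 0.5071 -0.4343  0.006 ]
d 1369 [ 0.4153 -0.3976  0.006 ] [ 0.5781 -0.2054  0.006 ] [ 0.4967 -0.3015  0.006 ]
```

Emit:
drive_tool:
  series: "-1 0 0 0 -1; -1 0 0 0 -1; -1 0 0 0 -1; -1 0 0 0 -1; -1 0 0 0 -1; -1 0 0 0 -1; -1 0 0 0 -1; -1 0 0 0 -1"

```text
time: 7.4
tool_pos: [0.5222, 0.0446, 0.3361]
tool_rot: [1.747, 2.611, 0.001]
force: [-0.9, 0.5, -0.6]
finger_gap: 1.0
```

Emit:
drive_tool:
  series: "-1 0 0 0 -1; -1 0 0 0 -1; -1 0 0 0 -1; -1 0 0 0 -1; -1 0 0 0 -1; -1 0 0 0 -1; -1 0 0 0 -1; -1 0 0 0 -1"

```text
time: 8.2
tool_pos: [0.5223, 0.0446, 0.3361]
tool_rot: [0.959, 2.991, 0.0]
force: [0.0, -0.5, -0.6]
finger_gap: 1.0
```

Emit:
drive_tool:
  series: "-1 0 0 0 -0.4; -1 0 0 0 0; -1 0 0 0 0"

```text
time: 8.5
tool_pos: [0.5219, 0.0446, 0.3356]
tool_rot: [0.924, 3.003, 0.0]
force: [-0.0, -0.4, -0.2]
finger_gap: 1.0
```

Run:
```python
from h import *
s=observe();print(s['tool_pos'],s['qpos'],R.from_rotvec(s['tool_rot']).as_matrix()[:2,1]); print(tc([.519,-.002,.139]))
snap('wrist','wrist3')
```

```text
[0.52186734 0.04463042 0.33564388] [ 2.03386062e-02 -7.02355672e-02  1.21584052e+00  2.57460479e-05
  1.99576853e+00 -9.53553828e-01] [0.56207565 0.82708582]
[-0.59514527 -1.00519315  4.91604867]
```

View pics/wrist3.png

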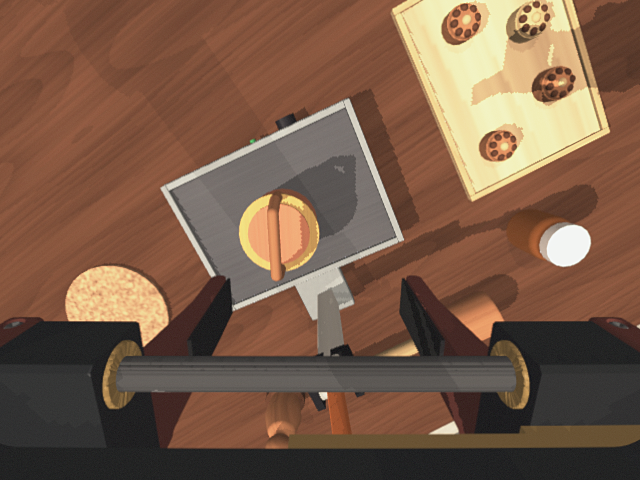

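The handle now lies nearly along tool x, (274,200) to (278,275). I'll move over it and take one check look.

Emit:
drive_tool:
  series: "-1 -0.3 -0.5 0.5 0; -1 -0.29 -0.5 0.5 0; -1 0 0 0.5 0; -1 0 0 0.5 0; -1 0 0 0.5 0; -1 0 0 0 0; -1 0 0 0 0"

```text
time: 9.25
tool_pos: [0.5186, -0.0017, 0.2358]
tool_rot: [-0.922, -3.003, 0.0]
force: [0.1, 0.2, 0.6]
finger_gap: 1.0
```

Run:
```python
from h import *
np.set_printoptions(precision=4,suppress=True)
W3=load('wrist3','wrist')
h=onplane(W3[2],[(274,198),(277,274)],.146);print(h,h.mean(0))
p,d,c=snap('wrist','wrist4'); print(observe()['tool_pos'],tc([.519,-.002,.139]))
print(proj(c,[[.519,-.002,.149]]))
```

```text
[[ 0.4793  0.0239  0.146 ]
 [ 0.5468 -0.0213  0.146 ]] [0.5131 0.0013 0.146 ]
[ 0.519  -0.0017  0.2366] [-0.0026 -0.0082  2.4407]
[[314.9732 253.2187]]
```

View pics/wrist4.png

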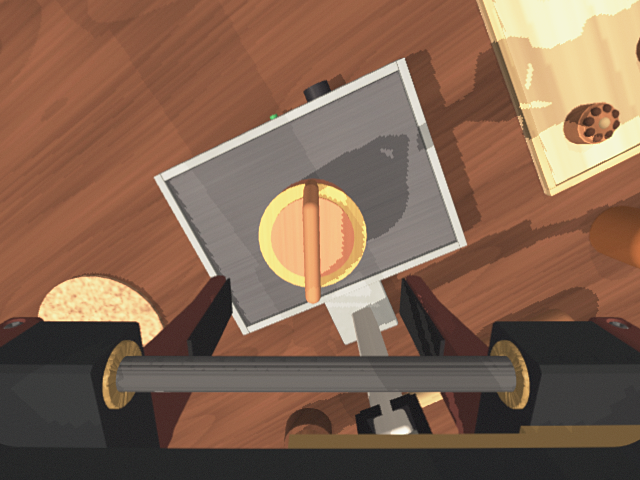

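The handle is centred (312,243) between the fingers. I'll descend and grip.

Emit:
drive_tool:
  series: "-1 0 0 0.6 0; -1 0 0 0.6 0; -1 0 0 0.6 0; -1 0 0 0.5 0; -1 0 0 0.14 0; 1 0 0 0 0; 1 0 0 0 0; 1 0 0 0 0"
  force: 40

```text
time: 10.1
tool_pos: [0.5196, -0.0017, 0.1398]
tool_rot: [0.921, 3.001, 0.001]
force: [0.0, -0.2, -0.1]
finger_gap: 0.768
```

Emit:
drive_tool:
  series: "1 0 0 0 0; 1 0 0 0 0; 1 0 0 0 0; 1 0 0 0 0; 1 0 0 0 0; 1 0 0 0 0; 1 0 0 0 0; 1 0 0 0 0"

```text
time: 10.9
tool_pos: [0.5185, -0.002, 0.1379]
tool_rot: [-0.922, -3.003, 0.001]
force: [-1.3, -2.1, 0.7]
finger_gap: 0.128
```

Emit:
drive_tool:
  series: "1 0 0 0 0; 1 0 0 0 0; 1 0 0 -0.3 0; 1 0 0 -0.4 0; 1 0 0 -0.4 0; 1 0 0 -0.4 0; 1 0 0 0 0"

```text
time: 11.6
tool_pos: [0.5201, -0.0017, 0.2019]
tool_rot: [0.92, 2.998, 0.002]
force: [0.3, 0.1, -3.6]
finger_gap: 0.125
```

Run:
```python
from h import *
s=observe();print(s['tool_pos'],s['force'],s['finger_gap'], s['qpos'])
snap('side','side5');snap('scene','scene5')
```

```text
[ 0.52009121 -0.00168242  0.20193554] [ 0.29551186  0.07369047 -3.55576338] 0.12457563018109717 [-6.87200618e-02 -1.34121234e-01  1.51403895e+00  1.03526087e-04
  1.75552436e+00 -1.04415172e+00]
```

View pics/side5.png

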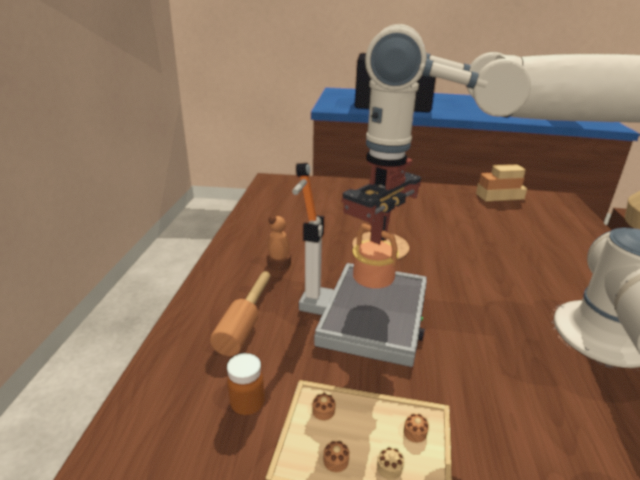

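View pics/scene5.png

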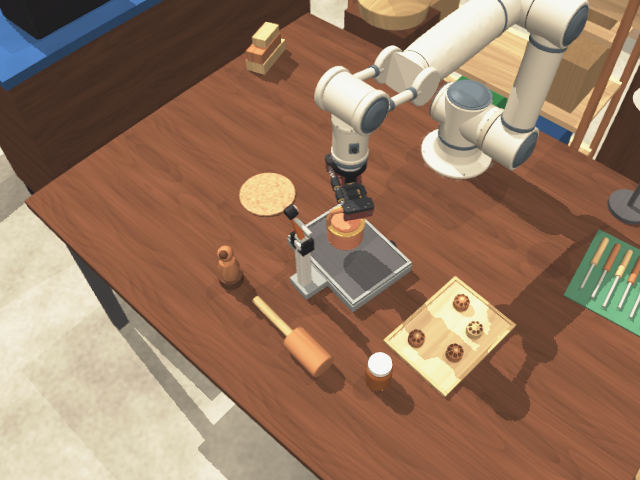

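The pot is lifted clear (side view (375,262), hanging level). I'll carry it over to the mat.

Emit:
drive_tool:
  series: "1 -0.1 -0.17 0 0; 1 -0.2 -0.34 0 0; 1 -0.27 -0.47 0 0; 1 -0.27 -0.47 0 0; 1 -0.27 -0.47 0 0; 1 -0.27 -0.47 0 0; 1 -0.27 -0.47 0 0; 1 -0.27 -0.47 0 0"

```text
time: 12.5
tool_pos: [0.5068, -0.1563, 0.1966]
tool_rot: [-0.922, -3.001, 0.0]
force: [-0.3, 0.6, -3.7]
finger_gap: 0.125
```

Emit:
drive_tool:
  series: "1 -0.27 -0.47 0 0; 1 -0.27 -0.47 0 0; 1 -0.27 -0.47 0 0; 1 -0.27 -0.47 0 0; 1 -0.27 -0.47 0 0; 1 -0.27 -0.47 0 0; 1 -0.2 -0.34 0 0; 1 -0.15 -0.26 0 0"

```text
time: 13.3
tool_pos: [0.4955, -0.3137, 0.1968]
tool_rot: [-0.923, -3.001, -0.001]
force: [0.1, 0.1, -3.7]
finger_gap: 0.124
```

Emit:
drive_tool:
  series: "1 0 0 0 0; 1 0 0 0 0; 1 0 0 0 0"

```text
time: 13.6
tool_pos: [0.4963, -0.3117, 0.1979]
tool_rot: [-0.92, -3.004, -0.001]
force: [0.7, 0.6, -3.9]
finger_gap: 0.123
```

Run:
```python
from h import *
np.set_printoptions(precision=4,suppress=True)
s=observe();print(s['tool_pos'],s['force'],s['finger_gap'], s['qpos'])
snap('side','side6');snap('scene','scene6')
p,d,c=snap('wrist','wrist6');print(tc([.4975,-.314,.12]))
S=load('scene5','scene')
P=onplane(S[2],[(240,196),(296,189),(266,174),(269,216)],.006);print(P)
```

```text
[ 0.4963 -0.3117  0.1979] [ 0.7462  0.6367 -3.9195] 0.12288362106681526 [-0.619   0.0491  1.343   0.0004  1.7496 -1.5952]
[-0.0548 -0.0306  1.951 ]
[[ 0.5569 -0.3626  0.006 ]
 [ 0.4332 -0.2599  0.006 ]
 [ 0.4481 -0.366   0.006 ]
 [ 0.5546 -0.2489  0.006 ]]
```

View pics/scene6.png

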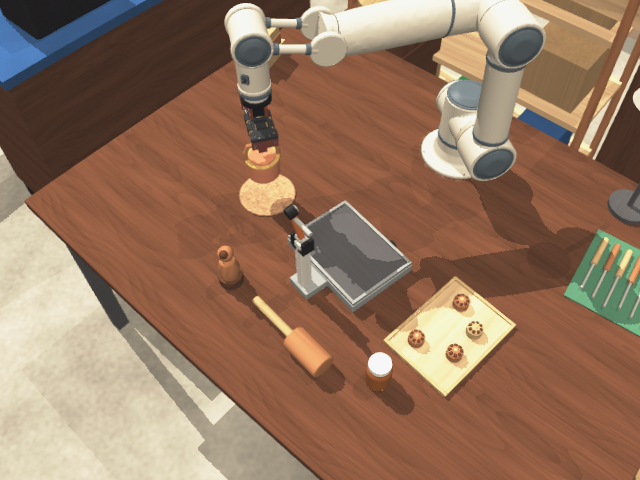

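View pics/wrist6.png

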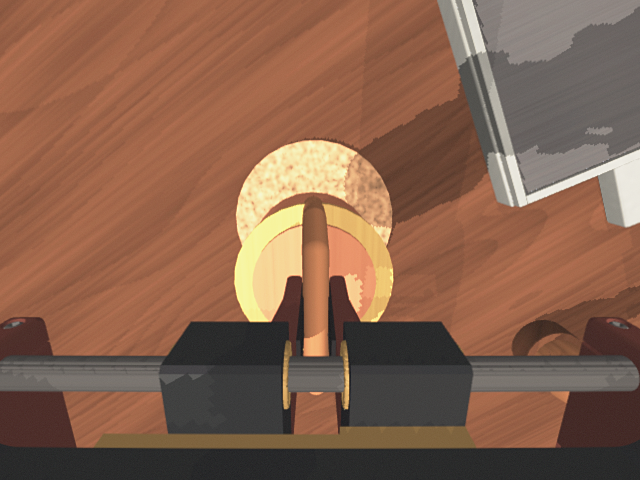

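Run:
```python
from h import *
np.set_printoptions(precision=4,suppress=True)
W=load('wrist6','wrist')
P=onplane(W[2],[(236,217),(392,213),(314,140),(258,166),(370,166)],.006)[:,:2];print(P)
A=np.c_[2*P,np.ones(5)];s=np.linalg.lstsq(A,(P**2).sum(1),rcond=None)[0];print('c',s[:2],np.sqrt(s[2]+s[:2]@s[:2]))
S=load('scene5','scene');P=onplane(S[2],[(240,196),(296,189),(266,174),(269,216)],.006)[:,:2];
A=np.c_[2*P,np.ones(4)];s=np.linalg.lstsq(A,(P**2).sum(1),rcond=None)[0];print('c',s[:2],np.sqrt(s[2]+s[:2]@s[:2]))
```

```text
[[ 0.4482 -0.3766]
 [ 0.5336 -0.2425]
 [ 0.4302 -0.2684]
 [ 0.4198 -0.3276]
 [ 0.4811 -0.2366]]
c [ 0.4972 -0.3136] 0.07955049664805665
c [ 0.4995 -0.3058] 0.07993890016600637
```

Emit:
drive_tool:
  series: "1 0 0 0.3 0; 1 0 0 0.4 0; 1 0 0 0.4 0; 1 0 0 0.4 0; 1 0 0 0.3 0; 1 0 0 0.2 0; 1 0 0 0.1 0; 1 0 0 0 0"

```text
time: 14.55
tool_pos: [0.496, -0.3124, 0.1133]
tool_rot: [-0.922, -3.003, -0.0]
force: [0.8, -0.2, -3.5]
finger_gap: 0.122
```

Emit:
drive_tool:
  series: "1 0 0 0.05 0; 1 0 0 0 0; 1 0 0 0 0"

```text
time: 14.85
tool_pos: [0.4963, -0.3127, 0.1125]
tool_rot: [0.921, 3.002, -0.001]
force: [-0.1, -0.8, -4.2]
finger_gap: 0.127
```

Emit:
drive_tool:
  series: "1 0 0 0.03 0; 1 0 0 0 0; 1 0 0 0 0"

```text
time: 15.15
tool_pos: [0.4961, -0.3125, 0.1107]
tool_rot: [-0.922, -3.003, -0.0]
force: [-0.5, 0.3, -4.9]
finger_gap: 0.127
```

Emit:
drive_tool:
  series: "1 0 0 0.03 0; 1 0 0 0 0; 1 0 0 0 0"

```text
time: 15.45
tool_pos: [0.4961, -0.3125, 0.1093]
tool_rot: [-0.922, -3.003, -0.0]
force: [-0.6, -0.7, -3.8]
finger_gap: 0.125
```

Emit:
drive_tool:
  series: "1 0 0 0.03 0; 1 0 0 0 0; 1 0 0 0 0"

```text
time: 15.75
tool_pos: [0.4961, -0.3128, 0.1088]
tool_rot: [0.922, 3.003, -0.001]
force: [0.1, -1.7, -0.7]
finger_gap: 0.123
```

Contact: the weight reading dropped from about 4 N to 0.7 N. I'll open and retreat.

Emit:
drive_tool:
  series: "0 0 0 0 0; 0 0 0 0 0; 0 0 0 0 0; 0 0 0 0 0; 0 0 0 0 0; 0 0 0 0 0; 0 0 0 0 0"

```text
time: 16.45
tool_pos: [0.4961, -0.3124, 0.1082]
tool_rot: [-0.922, -3.003, -0.0]
force: [0.3, 0.5, 0.1]
finger_gap: 0.498
```

Emit:
drive_tool:
  series: "0 0 0 -0.3 0; 0 0 0 -0.5 0; 0 0 0 -0.6 0; 0 0 0 -0.7 0; 0 0 0 -0.7 0; 0 0 0 -0.5 0; 0 0 0 0 0"

```text
time: 17.15
tool_pos: [0.497, -0.3131, 0.2452]
tool_rot: [0.92, 2.997, -0.004]
force: [0.2, -0.1, 0.4]
finger_gap: 0.499
```

Run:
```python
from h import *
np.set_printoptions(precision=4,suppress=True)
s=observe();print(s['tool_pos'],s['qpos'])
snap('wrist','wrist7');snap('side','side7');p,d,S=snap('scene','scene7');D=cam('side')
print('ros S',onplane(S,[(461,302),(475,328),(455,352),(417,338)],.022))
```

```text
[ 0.497  -0.3131  0.2452] [-0.6201  0.0522  1.2563 -0.      1.8257 -1.5954]
ros S [[0.4456 0.309  0.022 ]
 [0.4839 0.3756 0.022 ]
 [0.5681 0.3749 0.022 ]
 [0.5969 0.2852 0.022 ]]
```

View pics/wrist7.png

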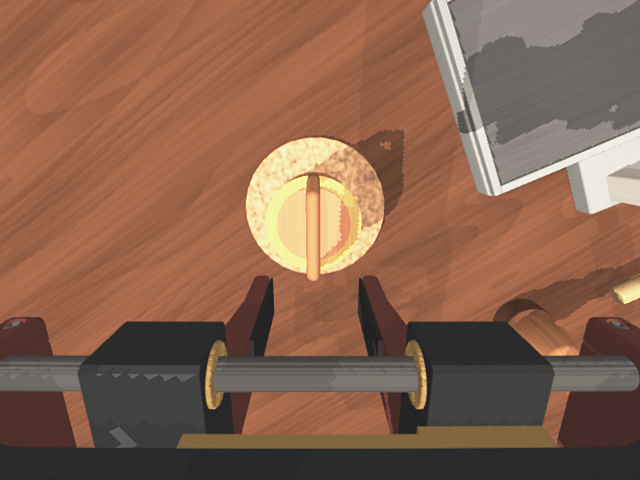

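View pics/side7.png

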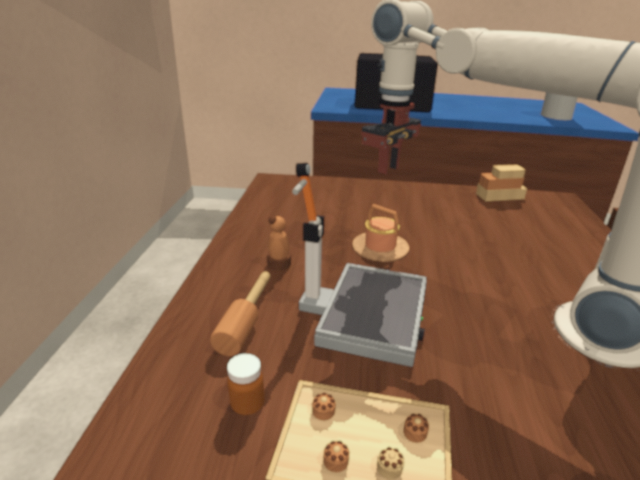

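View pics/scene7.png

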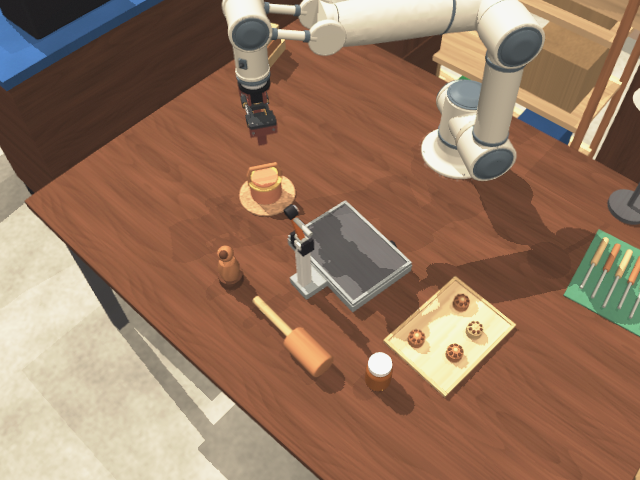

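Run:
```python
from h import *
np.set_printoptions(precision=4,suppress=True)
S=load('scene7','scene');D=load('side7','side')
print('jar',onplane(S[2],[(380,365)],.09),onplane(D[2],[(244,368)],.09))
for n,X in(('s',S),('d',D)):
    pass
a=S[0][260:410,370:530,::-1];cv2.imwrite('pics/z7.png',cv2.resize(a,None,fx=4,fy=4,interpolation=cv2.INTER_CUBIC))
s=observe();print(tc([.52,.27,.30]),tc([.0,0,0]))
```

```text
jar [[0.7366 0.2778 0.09  ]] [[0.7281 0.2817 0.09  ]]
[ 7.6695 12.3904 -1.5091] [14.6361 -0.4901  5.9989]
```

View pics/z7.png

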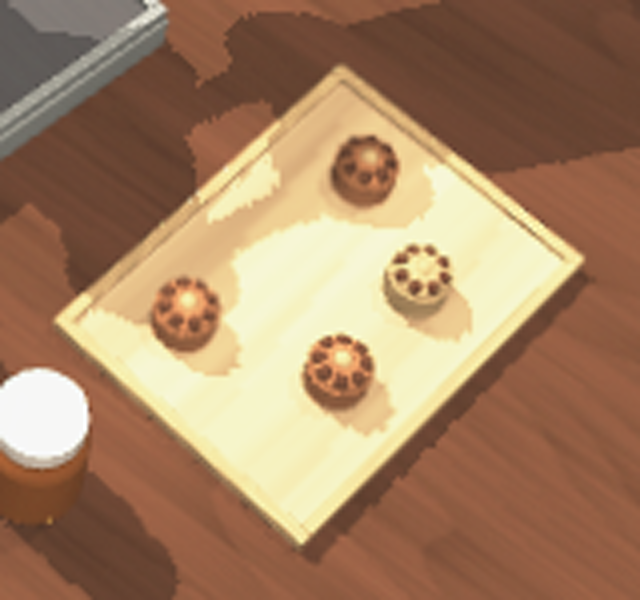

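Steps 1 and 2 look done: in the wrist view the pot (313,225) stands wholly on the mat (315,205) and the arm is up. Next is the tray.

Emit:
drive_tool:
  series: "0 0 0 -0.5 0; 0 0.2 0.32 -0.5 0; 0 0.48 0.77 -0.5 0; 0 0.48 0.77 0 0; 0 0.48 0.77 0 0; 0 0.48 0.77 0 0; 0 0.48 0.77 0 0; 0 0.48 0.77 0 0"

```text
time: 18.1
tool_pos: [0.5044, -0.0783, 0.2982]
tool_rot: [-0.921, -3.0, 0.0]
force: [1.0, 0.3, -0.3]
finger_gap: 0.505
```

Emit:
drive_tool:
  series: "0 0.48 0.77 0 0; 0 0.48 0.77 0 0; 0 0.48 0.77 0 0; 0 0.48 0.77 0 0; 0 0.48 0.77 0 0; 0 0.48 0.77 0 0; 0 0.48 0.77 0 0; 0 0.48 0.77 0 0"

```text
time: 18.9
tool_pos: [0.5155, 0.2118, 0.2981]
tool_rot: [-0.921, -3.001, 0.003]
force: [-0.1, -0.3, 0.5]
finger_gap: 0.499
```

Emit:
drive_tool:
  series: "0 0.48 0.77 0 0; 0 0.27 0.52 0 1; 0 0 0 0 1; 0 0 0 0 1; 0 0 0 0 1; 0 0 0 0 1; 0 0 0 0 1; 0 0 0 0 1"

```text
time: 19.7
tool_pos: [0.5198, 0.2698, 0.298]
tool_rot: [-1.624, -2.687, 0.005]
force: [0.1, 0.4, -0.3]
finger_gap: 0.5
```

Emit:
drive_tool:
  series: "0 0 0 0 1; 0 0 0 0 1; 0 0 0 0 1; 0 0 0 0 1; 0 0 0 0 1; 0 0 0 0 1; 0 0 0 0 1; 0 0 0 0 1"

```text
time: 20.5
tool_pos: [0.5198, 0.2697, 0.2979]
tool_rot: [-2.302, -2.136, 0.005]
force: [-0.4, 0.2, -0.0]
finger_gap: 0.499
```

Emit:
drive_tool:
  series: "0 0 0 0 1; 0 0 0 0 0.4; 0 0 0 0 0; 0 0 0 0 0"

```text
time: 20.9
tool_pos: [0.52, 0.2699, 0.2995]
tool_rot: [-2.4, -2.027, 0.002]
force: [0.4, -0.0, 0.4]
finger_gap: 0.499
```

Run:
```python
from h import *
np.set_printoptions(precision=4,suppress=True)
s=observe();print(s['tool_pos'],s['qpos'],s['finger_gap'],R.from_rotvec(s['tool_rot']).as_matrix()[:2,1])
snap('wrist','wrist8')
```

```text
[0.52   0.2699 0.2995] [0.4206 0.0764 1.1343 0.     1.9321 0.589 ] 0.4992915933341789 [ 0.9859 -0.1676]
```

View pics/wrist8.png

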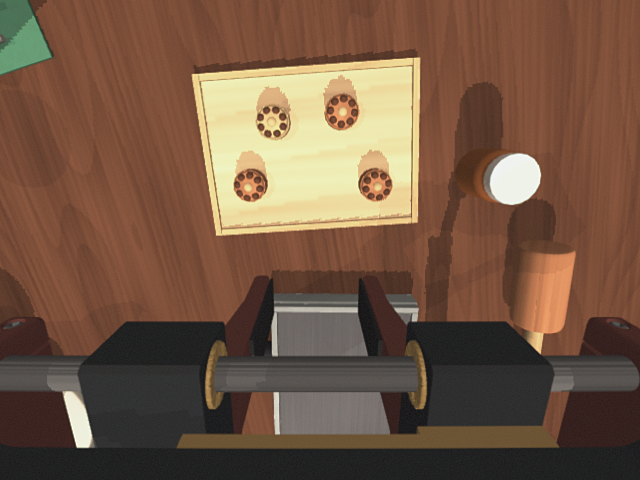

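The wrist view shows the 4 rosettes at (251,186), (273,122), (342,112) and (376,185).

Run:
```python
from h import *
np.set_printoptions(precision=4,suppress=True)
W=load('wrist8','wrist')
print(onplane(W[2],[(251,186),(273,122),(342,112),(376,185)],.026))
px=[(251,185),(273,122),(342,112),(376,184)]
print(depthpts(W[2],px,W[1]))
# depth segmentation
yy,xx=np.mgrid[60:240,190:420];p=np.c_[xx.ravel(),yy.ravel()];q=depthpts(W[2],p,W[1]);m=(q[:,2]>.028)&(q[:,2]<.06)
im=np.zeros((480,640),np.uint8);im[p[m][:,1],p[m][:,0]]=1;k,l,st,ce=cv2.connectedComponentsWithStats(im)
for j in range(1,k):
    if st[j,4]>200:
        g=l[p[:,1],p[:,0]]==j; print(ce[j],st[j,4],(q[g].min(0)+q[g].max(0))/2,np.ptp(q[g],axis=0))
```

```text
[[0.4446 0.3076 0.026 ]
 [0.4863 0.3763 0.026 ]
 [0.5677 0.3738 0.026 ]
 [0.5967 0.2833 0.026 ]]
[[0.4478 0.31   0.0401]
 [0.4882 0.3751 0.0426]
 [0.5664 0.3727 0.0417]
 [0.5947 0.2866 0.0404]]
[341.5684 111.6748] 987 [0.5668 0.3738 0.0356] [0.0392 0.0394 0.0143]
[271.9546 121.7339] 947 [0.4856 0.3765 0.0358] [0.0393 0.0385 0.0151]
[248.9845 185.0083] 840 [0.4432 0.3093 0.0352] [0.0396 0.0395 0.0141]
[375.6971 184.5657] 822 [0.5956 0.2841 0.0358] [0.0388 0.0391 0.0156]
```

Emit:
drive_tool:
  series: "-0.4 0.33 0.9 0 0; -0.4 0.33 0.91 0 0; -0.4 0 0 0.7 0; -0.4 0 0 0.9 0; -0.4 0 0 0.9 0; -0.4 0 0 0.9 0; -0.4 0 0 0.9 0; -0.4 0 0 0.6 0"
  force: 12

```text
time: 21.75
tool_pos: [0.5948, 0.2832, 0.1006]
tool_rot: [-2.4, -2.026, 0.006]
force: [0.6, 1.3, -1.3]
finger_gap: 0.698
```

Run:
```python
from h import *
np.set_printoptions(precision=3,suppress=True)
s=observe();print(s['tool_pos'],s['finger_gap'],tc([.596,.284,.03]))
snap('wrist','wrist9')
```

```text
[0.595 0.283 0.101] 0.6980855987227452 [0.028 0.032 1.764]
```

View pics/wrist9.png

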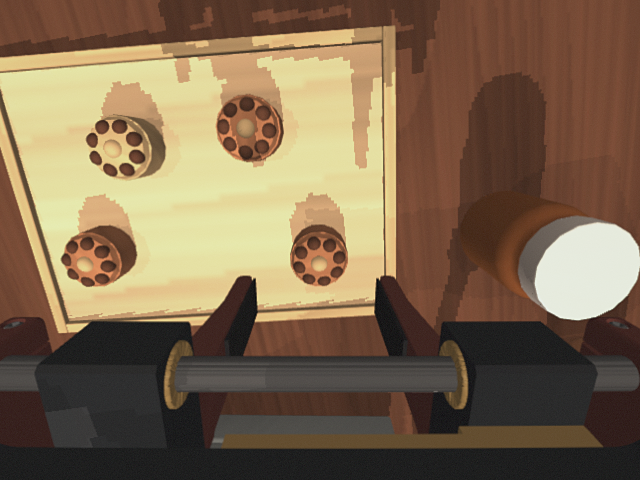

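Emit:
drive_tool:
  series: "-0.4 0 0 0.6 0; -0.4 0 0 0.6 0; -0.4 0.02 0.03 0.5 0; -0.4 0 0 0.06 0; -0.4 0 0 0 0; 1 0 0 0 0; 1 0 0 0 0; 1 0 0 0 0"

```text
time: 22.6
tool_pos: [0.5979, 0.2846, 0.0354]
tool_rot: [2.401, 2.025, 0.003]
force: [-0.9, -0.1, 0.6]
finger_gap: 0.467
```

Emit:
drive_tool:
  series: "1 0 0 0 0; 1 0 0 0 0; 1 0 0 0 0; 1 0 0 -0.3 0; 1 0 0 -0.5 0; 1 0 0 -0.6 0; 1 0 0 -0.6 0; 1 0 0 0 0"

```text
time: 23.4
tool_pos: [0.5989, 0.285, 0.1188]
tool_rot: [2.4, 2.024, 0.011]
force: [0.3, -0.7, 0.7]
finger_gap: 0.449
```

Run:
```python
from h import *
np.set_printoptions(precision=3,suppress=True)
s=observe();print(s['tool_pos'],s['finger_gap'])
for x in(.084,.028,-.028,-.084): print(x,w2(x,-.01),tc(np.r_[w2(x,-.01),.057]))
```

```text
[0.599 0.285 0.119] 0.4491367805919583
0.084 [ 0.488 -0.078] [-9.428 -1.22   1.501]
0.028 [ 0.497 -0.023] [-8.028 -1.22   1.506]
-0.028 [0.506 0.032] [-6.628 -1.219  1.512]
-0.084 [0.516 0.087] [-5.228 -1.219  1.517]
```

Emit:
drive_tool:
  series: "1 -0.4 -0.1 0 0; 1 -0.8 -0.16 0 0; 1 -0.8 -0.16 0 0; 1 -0.8 -0.16 0 0; 1 -0.8 -0.16 0 0; 1 -0.8 -0.16 0 0; 1 -0.8 -0.16 0 0; 1 -0.8 -0.16 0 0"

```text
time: 24.2
tool_pos: [0.5074, 0.0548, 0.1123]
tool_rot: [-2.401, -2.025, 0.002]
force: [0.6, -0.4, -0.1]
finger_gap: 0.45
```

Emit:
drive_tool:
  series: "1 -0.8 0 0 0; 1 -0.8 0 0 0; 1 -0.8 0 0 0; 1 -0.8 0 0 0; 1 -0.23 0 0.3 0; 1 0 0 0.5 0; 1 0 0 0.4 0; 1 0 0 0 0"

```text
time: 25.0
tool_pos: [0.4837, -0.0782, 0.062]
tool_rot: [-2.397, -2.023, 0.005]
force: [-0.3, 0.6, -0.9]
finger_gap: 0.452
```

Run:
```python
from h import *
np.set_printoptions(precision=3,suppress=True)
s=observe();print(s['tool_pos'],s['finger_gap'],s['force'],own(s['tool_pos']),tc(np.r_[w2(.084,-.01),.057]))
snap('wrist','wrist10')
```

```text
[ 0.484 -0.078  0.062] 0.4516865962576808 [-0.281  0.61  -0.91 ] [ 0.085 -0.014] [0.015 0.096 0.125]
```

View pics/wrist10.png

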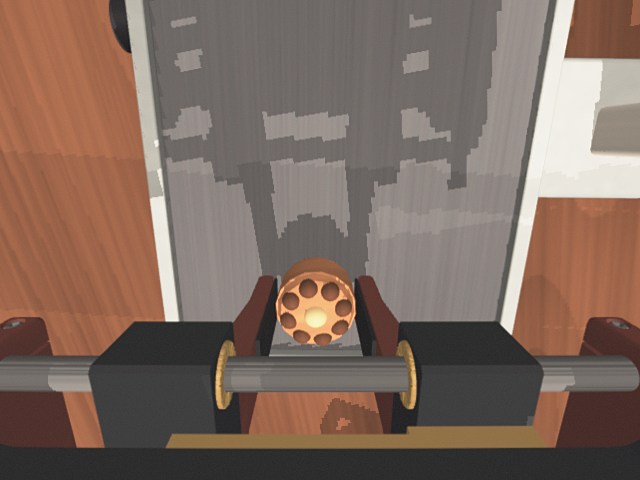

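The rosette is held level between the fingers (316,300). I'll lower it the last few mm.

Emit:
drive_tool:
  series: "1 0 0 0.06 0; 1 0 0 0.04 0; 1 0 0 0 0; 1 0 0 0 0"

```text
time: 25.45
tool_pos: [0.4857, -0.0792, 0.0623]
tool_rot: [2.401, 2.025, 0.001]
force: [-0.6, 0.3, -0.4]
finger_gap: 0.447
```

Emit:
drive_tool:
  series: "1 0 0 0.03 0; 1 0 0 0 0; 1 0 0 0 0"

```text
time: 25.75
tool_pos: [0.4854, -0.0793, 0.0606]
tool_rot: [-2.402, -2.025, 0.0]
force: [-0.7, 0.9, 0.4]
finger_gap: 0.454
```

Emit:
drive_tool:
  series: "1 0 0 0.04 0; 1 0 0 0 0; 1 0 0 0 0"

```text
time: 26.05
tool_pos: [0.4857, -0.0793, 0.0603]
tool_rot: [2.401, 2.025, 0.001]
force: [-2.1, -0.2, 6.3]
finger_gap: 0.452
```

Emit:
drive_tool:
  series: "1 0 0 0.03 0; 1 0 0 0 0; 1 0 0 0 0"

```text
time: 26.35
tool_pos: [0.4857, -0.0793, 0.0601]
tool_rot: [2.401, 2.025, 0.001]
force: [-4.5, 1.1, 11.8]
finger_gap: 0.453
```

Emit:
drive_tool:
  series: "1 0 0 -0.05 0; 1 0 0 0 0; -0.4 0 0 0 0; -0.4 0 0 0 0; -0.4 0 0 0 0; -0.4 0 0 0 0; -0.4 0 0 -0.4 0; -0.4 0 0 -0.8 0"

```text
time: 27.15
tool_pos: [0.4837, -0.0789, 0.1053]
tool_rot: [-2.398, -2.022, 0.006]
force: [1.3, -0.1, 1.6]
finger_gap: 0.7
```

Emit:
drive_tool:
  series: "-0.4 0 0 -0.7 0; -0.4 0.6 0 0 0; -0.4 0.8 0 0 0; -0.4 0.8 0 0 0; -0.4 0.8 0 0 0; -0.4 0.8 0 0 0; -0.4 0.8 0 0 0; -0.4 0.8 0 0 0"

```text
time: 27.95
tool_pos: [0.522, 0.135, 0.1357]
tool_rot: [2.402, 2.025, -0.0]
force: [-0.4, -0.1, 0.7]
finger_gap: 0.702
```

Emit:
drive_tool:
  series: "-0.4 0.8 0 0 0; -0.4 0.4 0 0 0; -0.4 0 0 -0.6 0; -0.4 0 0 -0.6 0; -0.4 0 0 0 0"

```text
time: 28.45
tool_pos: [0.5314, 0.181, 0.1877]
tool_rot: [2.399, 2.023, 0.008]
force: [-0.3, 0.6, 0.3]
finger_gap: 0.701
```

```bash
cat > look.py <<'E'
from h import *
import sys
np.set_printoptions(precision=4,suppress=True)
t=sys.argv[1]
s=observe();print(s['time'],s['tool_pos'],s['finger_gap'])
p,d,c=snap('wrist','wrist'+t);snap('scene','scene'+t);snap('side','side'+t)
yy,xx=np.mgrid[0:300,0:640];P=np.c_[xx.ravel(),yy.ravel()];P=P[d[P[:,1],P[:,0]]>0];q=depthpts(c,P,d);
for lo,hi,nm in((.028,.055,'tray'),(.054,.09,'plate')):
    m=(q[:,2]>lo)&(q[:,2]<hi);im=np.zeros((480,640),np.uint8);im[P[m][:,1],P[m][:,0]]=1
    k,l,st,ce=cv2.connectedComponentsWithStats(im)
    for j in range(1,k):
        g=l[P[:,1],P[:,0]]==j; e=np.ptp(q[g],axis=0)
        if st[j,4]>200 and .03<e[0]<.05 and .03<e[1]<.05:
            ctr=(q[g].min(0)+q[g].max(0))/2; print(nm,ce[j],ctr,e,'own',own(ctr),'tc',tc(np.r_[ctr[:2],.03]))
E
python3 look.py 11
```

```text
28.45 [0.5314 0.181  0.1877] 0.7013168051452707
tray [185.8953 100.4737] [0.4434 0.3084 0.0358] [0.0391 0.0398 0.0155] own [-0.2897 -0.1189] tc [ 2.7901 -2.6689  3.8215]
```

View pics/wrist11.png

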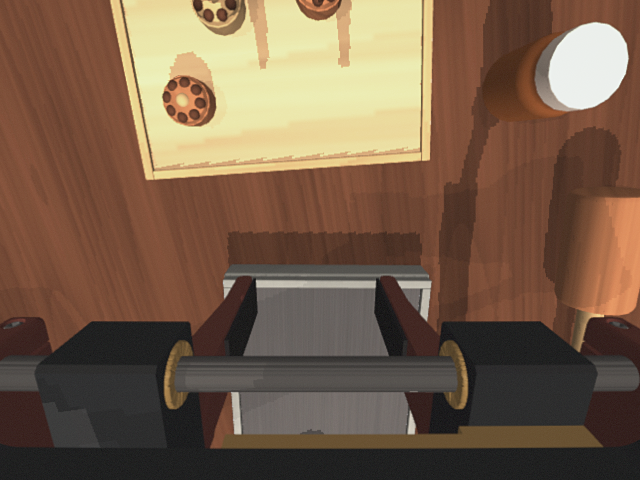

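View pics/scene11.png

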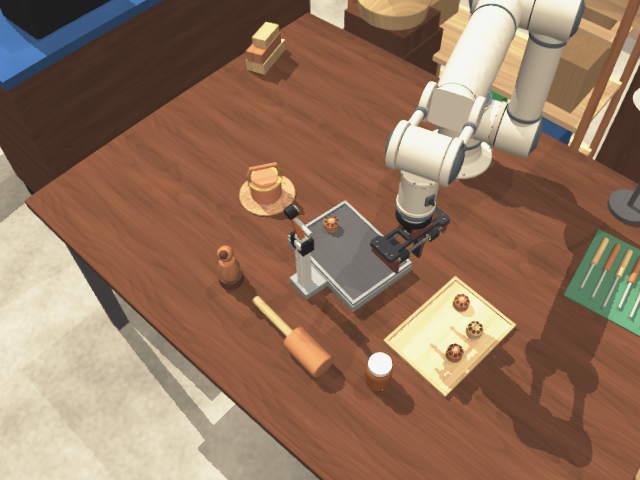

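The first rosette stands on the plate at scene (331,223); the remaining three are in the tray, undisturbed. Next is A, at wrist (186,100).

Emit:
drive_tool:
  series: "-0.4 0.7 -0.7 0 0; -0.4 0.7 -0.7 0 0; -0.4 0.7 -0.65 0.4 0; -0.4 0.71 -0.62 0.6 0; -0.4 0 0 0.7 0; -0.4 0 0 0.6 0; -0.4 0 0 0 0; -0.4 0 0 0 0"

```text
time: 29.4
tool_pos: [0.4432, 0.3091, 0.0909]
tool_rot: [-2.402, -2.024, 0.004]
force: [1.1, -0.9, -0.7]
finger_gap: 0.698
```

Run:
```python
from h import *
np.set_printoptions(precision=3,suppress=True)
s=observe();print(s['tool_pos'],s['finger_gap'],tc([.4437,.309,.03]))
snap('wrist','wrist12')
```

```text
[0.443 0.309 0.091] 0.6975377434090794 [0.002 0.015 1.521]
```

View pics/wrist12.png

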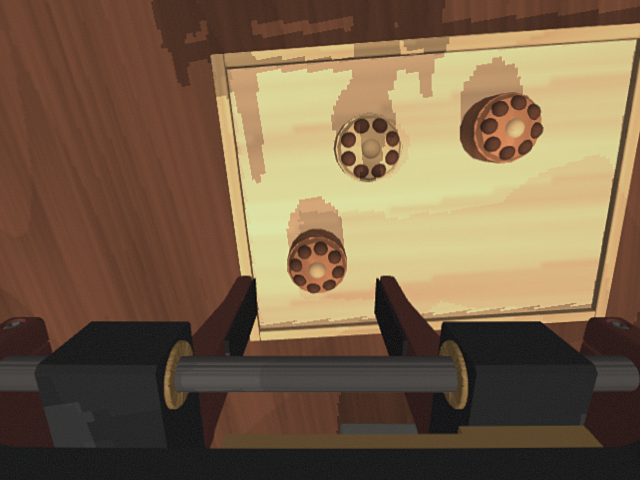

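Emit:
drive_tool:
  series: "-0.4 0 0 0.5 0; -0.4 0 0 0.5 0; -0.4 0 0 0.4 0; -0.4 0 0 0.1 0; -0.4 0 0 0 0; -0.4 0 0 0 0; 1 0 0 0 0; 1 0 0 0 0"

```text
time: 30.25
tool_pos: [0.4442, 0.3101, 0.0328]
tool_rot: [2.401, 2.025, 0.002]
force: [-0.8, -0.4, -0.2]
finger_gap: 0.555
```

Emit:
drive_tool:
  series: "1 0 0 0 0; 1 0 0 0 0; 1 0 0 0 0; 1 0 0 0 0"

```text
time: 30.65
tool_pos: [0.444, 0.3099, 0.0323]
tool_rot: [2.402, 2.025, 0.001]
force: [0.0, -0.9, 2.9]
finger_gap: 0.451
```

Emit:
drive_tool:
  series: "1 0 0 -0.3 0; 1 0 0 -0.5 0; 1 0 0 -0.6 0; 1 0 0 -0.7 0; 1 0 0 0 0"

```text
time: 31.15
tool_pos: [0.4455, 0.3109, 0.1211]
tool_rot: [2.401, 2.024, 0.012]
force: [0.5, -0.1, 0.2]
finger_gap: 0.45
```

Run:
```python
from h import *
np.set_printoptions(precision=3,suppress=True)
s=observe();print(s['tool_pos'],s['finger_gap'])
for x in(.028,): print(x,w2(x,-.01),tc(np.r_[w2(x,-.01),.058]))
```

```text
[0.446 0.311 0.121] 0.44963117557347226
0.028 [ 0.497 -0.023] [-8.02   2.669  1.552]
```

Emit:
drive_tool:
  series: "1 -0.4 0.2 0 0; 1 -0.8 0.3 0 0; 1 -0.8 0.3 0 0; 1 -0.8 0.3 0 0; 1 -0.8 0.3 0 0; 1 -0.8 0.3 0 0; 1 -0.8 0.3 0 0; 1 -0.8 0.3 0 0"

```text
time: 31.95
tool_pos: [0.4935, 0.0563, 0.115]
tool_rot: [-2.401, -2.025, 0.001]
force: [1.0, -0.4, -0.4]
finger_gap: 0.45
```

Emit:
drive_tool:
  series: "1 -0.8 0.2 0 0; 1 -0.8 0.17 0 0; 1 -0.42 0 0 0; 1 0 0 0.4 0; 1 0 0 0.5 0; 1 0 0 0.4 0; 1 0 0 0 0; 1 0 0 0 0"

```text
time: 32.75
tool_pos: [0.4944, -0.0238, 0.0631]
tool_rot: [-2.4, -2.026, 0.002]
force: [1.0, 0.5, -0.8]
finger_gap: 0.448
```

Run:
```python
from h import *
np.set_printoptions(precision=3,suppress=True)
s=observe();print(s['tool_pos'],s['finger_gap'],s['force'],own(s['tool_pos']))
snap('wrist','wrist13')
```

```text
[ 0.494 -0.024  0.063] 0.44814264455559816 [ 1.033  0.522 -0.804] [ 0.029 -0.012]
```

View pics/wrist13.png

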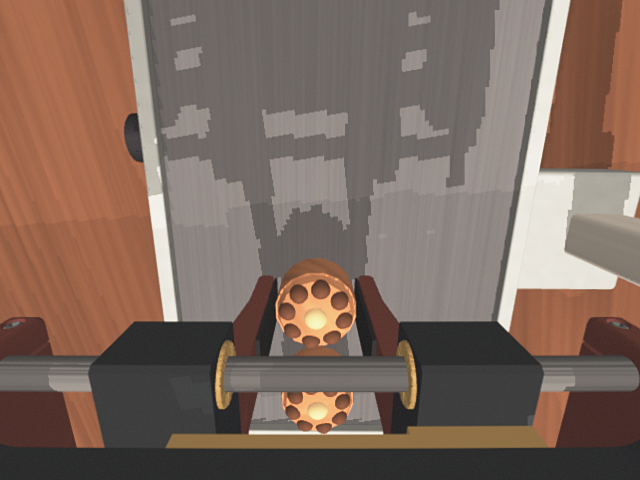

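The held rosette is at (316,300) and the first placed one is behind it at (317,400), with a clear gap. I'll lower to contact.

Emit:
drive_tool:
  series: "1 0 0 0.05 0; 1 0 0 0.03 0; 1 0 0 0 0; 1 0 0 0 0"

```text
time: 33.2
tool_pos: [0.495, -0.0245, 0.0609]
tool_rot: [2.401, 2.025, 0.0]
force: [-0.2, -0.8, -0.0]
finger_gap: 0.45
```

Emit:
drive_tool:
  series: "1 0 0 0.03 0; 1 0 0 0 0; 1 0 0 0 0"

```text
time: 33.5
tool_pos: [0.4948, -0.0245, 0.0594]
tool_rot: [-2.402, -2.025, 0.0]
force: [-0.4, 0.3, -0.6]
finger_gap: 0.45
```

Emit:
drive_tool:
  series: "1 0 0 0.03 0; 1 0 0 0 0; 1 0 0 0 0"

```text
time: 33.8
tool_pos: [0.4949, -0.0245, 0.0584]
tool_rot: [2.402, 2.025, 0.0]
force: [0.5, 0.1, 0.6]
finger_gap: 0.449
```

Emit:
drive_tool:
  series: "1 0 0 0.03 0; 1 0 0 0 0; 1 0 0 0 0"

```text
time: 34.1
tool_pos: [0.495, -0.0245, 0.0583]
tool_rot: [2.401, 2.025, 0.001]
force: [-2.8, 0.5, 6.7]
finger_gap: 0.454
```

Emit:
drive_tool:
  series: "1 0 0 -0.03 0; -0.4 0 0 0 0; -0.4 0 0 0 0; -0.4 0 0 0 0; -0.4 0 0 0 0; -0.4 0 0 -0.4 0; -0.4 0 0 -0.7 0; -0.4 0 0 -0.7 0"

```text
time: 34.9
tool_pos: [0.4946, -0.0244, 0.1319]
tool_rot: [-2.401, -2.025, 0.0]
force: [1.0, -0.3, -0.0]
finger_gap: 0.702
```

Emit:
drive_tool:
  series: "-0.4 0.4 -0.1 -0.4 0; -0.4 0.8 -0.2 -0.4 0; -0.4 0.8 -0.2 -0.4 0; -0.4 0.8 -0.2 0 0; -0.4 0.8 -0.2 0 0; -0.4 0.8 -0.2 0 0; -0.4 0.8 -0.2 0 0; -0.4 0 0 0 0"

```text
time: 35.7
tool_pos: [0.4781, 0.1925, 0.1794]
tool_rot: [-2.397, -2.03, -0.002]
force: [-0.4, -0.5, -0.3]
finger_gap: 0.699
```

```bash
python3 look.py 14
```

```text
35.7 [0.4781 0.1925 0.1794] 0.6994617091933785
```

View pics/wrist14.png

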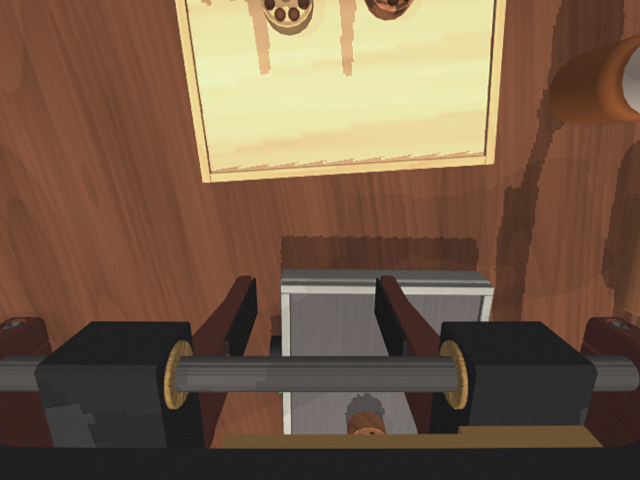

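View pics/scene14.png

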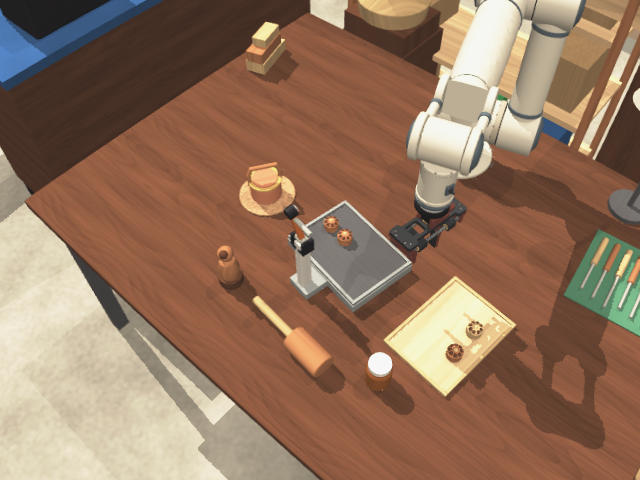

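Two rosettes are on the plate (scene (331,223) and (344,237)); B and C are in the tray, unmoved. On to B.

Emit:
drive_tool:
  series: "-0.4 0.7 -0.1 0 0; -0.4 0.8 -0.1 0 0; -0.4 0.8 -0.1 0.3 0; -0.4 0.8 -0.1 0.5 0; -0.4 0.8 -0.1 0.5 0; -0.4 0.65 -0.09 0.5 0; -0.4 0 0 0.4 0; -0.4 0 0 0 0"

```text
time: 36.65
tool_pos: [0.4854, 0.3708, 0.0871]
tool_rot: [2.402, 2.024, -0.009]
force: [-0.7, -1.0, -0.2]
finger_gap: 0.701
```

Emit:
drive_tool:
  series: "-0.4 0 0 0 0"

```text
time: 36.75
tool_pos: [0.4867, 0.3712, 0.0906]
tool_rot: [2.403, 2.023, -0.001]
force: [-0.5, 0.5, 0.3]
finger_gap: 0.697
```

```bash
python3 look.py 15;python3 - <<'E'
from h import *
np.set_printoptions(precision=3,suppress=True)
print(tc([.4855,.376,.03]))
E
```

```text
36.75 [0.4867 0.3712 0.0906] 0.6968135767180365
tray [439.5877 239.1307] [0.5674 0.3745 0.0352] [0.0395 0.0395 0.0144] own [-0.3757 -0.0079] tc [0.3993 1.9615 1.5606]
tray [313.7714 256.0894] [0.4861 0.3768 0.0352] [0.0393 0.0393 0.0142] own [-0.3643 -0.0884] tc [ 0.1097 -0.051   1.5558]
[ 0.088 -0.063  1.556]
```

View pics/wrist15.png

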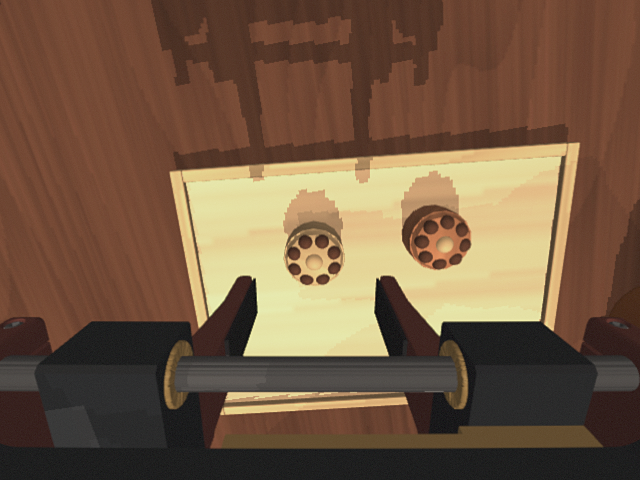

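B is nearly centred (314,256). I'll apply the small correction, descend and grip.

Emit:
drive_tool:
  series: "-0.4 0.1 -0.05 0.5 0; -0.4 0 0 0.5 0; -0.4 0 0 0.45 0; -0.4 0 0 0.1 0; -0.4 0 0 0 0; -0.4 0 0 0 0; 1 0 0 0 0; 1 0 0 0 0"

```text
time: 37.7
tool_pos: [0.4855, 0.3773, 0.0295]
tool_rot: [2.402, 2.025, 0.003]
force: [0.4, -0.9, 0.1]
finger_gap: 0.557
```

Emit:
drive_tool:
  series: "1 0 0 0 0; 1 0 0 0 0; 1 0 0 0 0; 1 0 0 0 0"

```text
time: 38.1
tool_pos: [0.4852, 0.3772, 0.0289]
tool_rot: [2.401, 2.025, 0.002]
force: [-0.1, 0.1, 3.5]
finger_gap: 0.45
```

Emit:
drive_tool:
  series: "1 0 0 -0.3 0; 1 0 0 -0.5 0; 1 0 0 -0.6 0; 1 0 0 -0.7 0; 1 0 0 0 0"

```text
time: 38.6
tool_pos: [0.4865, 0.3782, 0.1178]
tool_rot: [2.401, 2.025, 0.012]
force: [0.2, 0.1, 0.7]
finger_gap: 0.451
```

Run:
```python
from h import *
np.set_printoptions(precision=3,suppress=True)
s=observe();print(s['tool_pos'],s['finger_gap'])
for x in(-.028,): print(x,w2(x,-.01),tc(np.r_[w2(x,-.01),.058]))
```

```text
[0.487 0.378 0.118] 0.4509380627303143
-0.028 [0.506 0.032] [-8.454  1.943  1.458]
```

Emit:
drive_tool:
  series: "1 -0.4 0.1 0 0; 1 -0.8 0.2 0 0; 1 -0.8 0.2 0 0; 1 -0.8 0.2 0 0; 1 -0.8 0.2 0 0; 1 -0.8 0.2 0 0; 1 -0.8 0.2 0 0; 1 -0.8 0.2 0 0"

```text
time: 39.4
tool_pos: [0.5021, 0.1278, 0.11]
tool_rot: [-2.401, -2.024, 0.005]
force: [0.5, 0.4, -0.4]
finger_gap: 0.452
```

Emit:
drive_tool:
  series: "1 -0.8 0.2 0 0; 1 -0.8 0.2 0 0; 1 -0.8 0.05 0 0; 1 -0.05 0 0.2 0; 1 0 0 0.5 0; 1 0 0 0.5 0; 1 0 0 0.15 0; 1 0 0 0 0"

```text
time: 40.2
tool_pos: [0.5031, 0.0309, 0.0562]
tool_rot: [-2.399, -2.024, 0.005]
force: [0.2, -0.2, 0.1]
finger_gap: 0.452
```

Emit:
drive_tool:
  series: "1 0 0 0 0; 1 0 0 0.04 0; 1 0 0 0 0; 1 0 0 0 0"

```text
time: 40.6
tool_pos: [0.5047, 0.0307, 0.0567]
tool_rot: [2.401, 2.025, 0.0]
force: [0.1, 0.6, -0.2]
finger_gap: 0.455
```

Run:
```python
from h import *
np.set_printoptions(precision=3,suppress=True)
s=observe();print(s['tool_pos'],s['finger_gap'],s['force'],own(s['tool_pos']))
snap('wrist','wrist16')
```

```text
[0.505 0.031 0.057] 0.45453081656414085 [ 0.118  0.568 -0.154] [-0.026 -0.011]
```

View pics/wrist16.png

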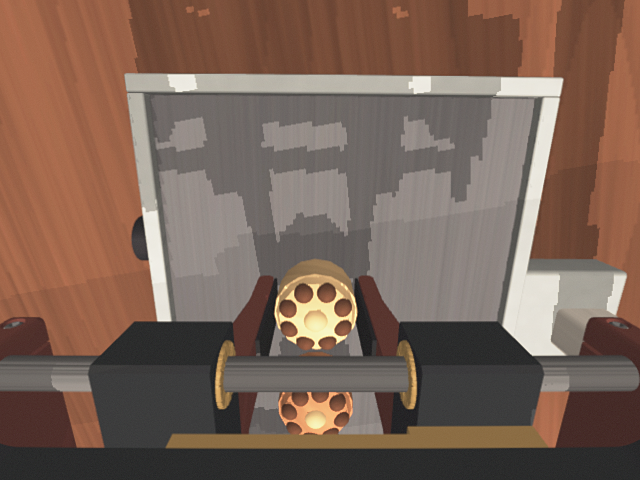

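The third rosette is held over the plate (316,305), clear of the second (316,405). Lowering.

Emit:
drive_tool:
  series: "1 0 0 0.03 0; 1 0 0 0 0; 1 0 0 0 0"

```text
time: 40.95
tool_pos: [0.5047, 0.0306, 0.0554]
tool_rot: [-2.402, -2.025, 0.0]
force: [-0.9, -0.0, -0.2]
finger_gap: 0.451
```

Emit:
drive_tool:
  series: "1 0 0 0.03 0; 1 0 0 0 0; 1 0 0 0 0"

```text
time: 41.25
tool_pos: [0.5048, 0.0306, 0.055]
tool_rot: [2.401, 2.025, 0.001]
force: [-2.6, -0.8, 6.3]
finger_gap: 0.451
```

Emit:
drive_tool:
  series: "1 0 0 -0.03 0; -0.4 0 0 0 0; -0.4 0 0 0 0; -0.4 0 0 0 0; -0.4 0 0 0 0; -0.4 0 0 -0.4 0; -0.4 0 0 -0.7 0; -0.4 0 0 -0.7 0"

```text
time: 42.05
tool_pos: [0.5045, 0.0307, 0.1291]
tool_rot: [-2.401, -2.025, 0.0]
force: [0.5, -0.4, -0.9]
finger_gap: 0.701
```

Emit:
drive_tool:
  series: "-0.4 0.4 0 -0.4 0; -0.4 0.8 0 -0.4 0; -0.4 0.8 0 0 0; -0.4 0.8 0 0 0; -0.4 0.8 0 0 0; -0.4 0.8 0 0 0; -0.4 0.8 0 0 0; -0.4 0.8 0 0 0"

```text
time: 42.85
tool_pos: [0.5455, 0.2686, 0.1609]
tool_rot: [2.401, 2.025, 0.002]
force: [0.1, -0.5, 0.2]
finger_gap: 0.698
```

Emit:
drive_tool:
  series: "-0.4 0.8 0.05 0.2 0; -0.4 0.8 0.04 0.4 0; -0.4 0.8 0 0.5 0; -0.4 0.25 0 0.5 0; -0.4 0 0 0.3 0; -0.4 0 0 0 0; -0.4 0 0 0 0"

```text
time: 43.55
tool_pos: [0.567, 0.3703, 0.0846]
tool_rot: [2.402, 2.024, 0.001]
force: [1.6, 1.3, 0.9]
finger_gap: 0.7
```

```bash
python3 look.py 17
```

```text
43.55 [0.567  0.3703 0.0846] 0.69978827292794
tray [315.873 261.306] [0.5676 0.3742 0.0354] [0.0394 0.0393 0.0147] own [-0.3755 -0.0077] tc [ 0.0845 -0.016   1.3908]
```

View pics/wrist17.png

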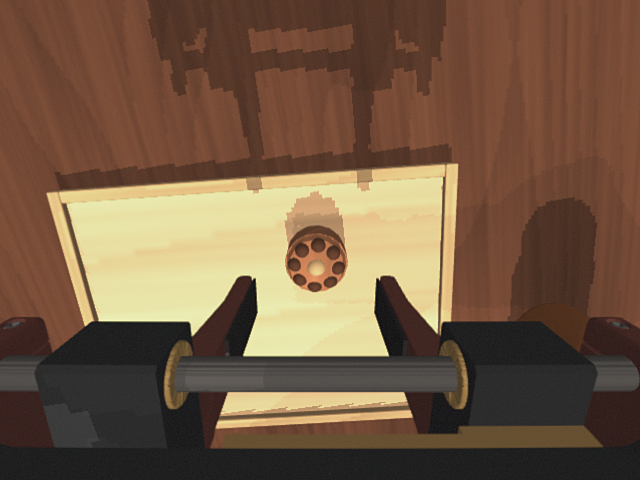

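View pics/scene17.png

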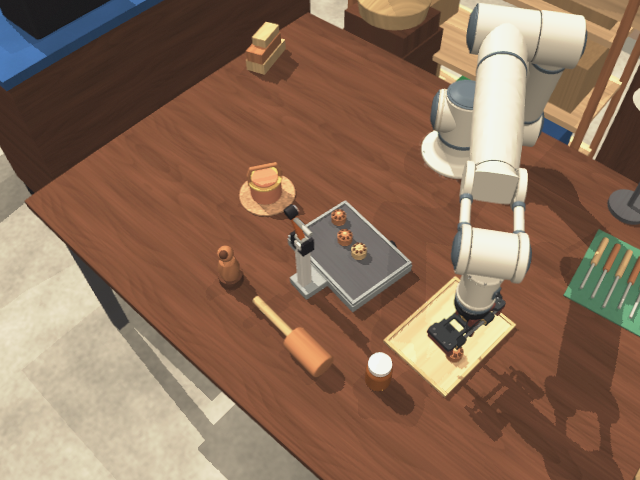

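Scene17 shows the first rosette knocked from (331,223) to (339,215); I'll check it below. First I'll take C, which is centred at (316,261).

Emit:
drive_tool:
  series: "-0.4 0.08 0 0.5 0; -0.4 0 0 0.4 0; -0.4 0 0 0.4 0; -0.4 0 0 0.05 0; -0.4 0 0 0 0; -0.4 0 0 0 0; 1 0 0 0 0; 1 0 0 0 0"

```text
time: 44.5
tool_pos: [0.5676, 0.3745, 0.0304]
tool_rot: [2.401, 2.025, 0.002]
force: [0.6, -0.2, -0.3]
finger_gap: 0.559
```

Emit:
drive_tool:
  series: "1 0 0 0 0; 1 0 0 0 0; 1 0 0 0 0; 1 0 0 0 0"

```text
time: 44.9
tool_pos: [0.5674, 0.3744, 0.03]
tool_rot: [2.402, 2.025, 0.001]
force: [0.2, -0.3, 3.0]
finger_gap: 0.454
```

Emit:
drive_tool:
  series: "1 0 0 -0.3 0; 1 0 0 -0.5 0; 1 0 0 -0.6 0; 1 0 0 -0.7 0; 1 0 0 0 0"

```text
time: 45.4
tool_pos: [0.569, 0.3753, 0.1196]
tool_rot: [2.401, 2.024, 0.013]
force: [-0.4, 0.8, 0.4]
finger_gap: 0.448
```

Run:
```python
from h import *
np.set_printoptions(precision=3,suppress=True)
s=observe();print(s['tool_pos'],s['finger_gap'])
S=load('scene17','scene');D=load('side17','side')
yy,xx=np.mgrid[190:300,300:410];P=np.c_[xx.ravel(),yy.ravel()];q=depthpts(S[2],P,S[1]);o=own(q)
m=(q[:,2]>.052)&(q[:,2]<.08)&(abs(o[:,0])<.13)&(abs(o[:,1])<.1)
im=np.zeros((480,640),np.uint8);im[P[m][:,1],P[m][:,0]]=1;k,l,st,ce=cv2.connectedComponentsWithStats(im)
for j in range(1,k):
    g=l[P[:,1],P[:,0]]==j
    if g.sum()>30: c=(q[g].min(0)+q[g].max(0))/2;print(ce[j],g.sum(),c,np.ptp(q[g],axis=0),own(c))
for x in(-.084,): print(x,w2(x,-.01),tc(np.r_[w2(x,-.01),.058]))
a=S[0][190:320,290:420,::-1];cv2.imwrite('pics/z17.png',cv2.resize(a,None,fx=4,fy=4,interpolation=cv2.INTER_CUBIC))
```

```text
[0.569 0.375 0.12 ] 0.4484082910807177
[337.962 215.212] 156 [ 0.459 -0.08   0.061] [0.041 0.037 0.018] [ 0.091 -0.038]
[344.019 235.038] 158 [ 0.5   -0.026  0.062] [0.037 0.036 0.02 ] [ 0.03  -0.007]
[358.289 248.837] 166 [0.509 0.028 0.062] [0.041 0.04  0.019] [-0.025 -0.007]
-0.084 [0.516 0.087] [-7.331 -0.101  1.498]
```

View pics/z17.png

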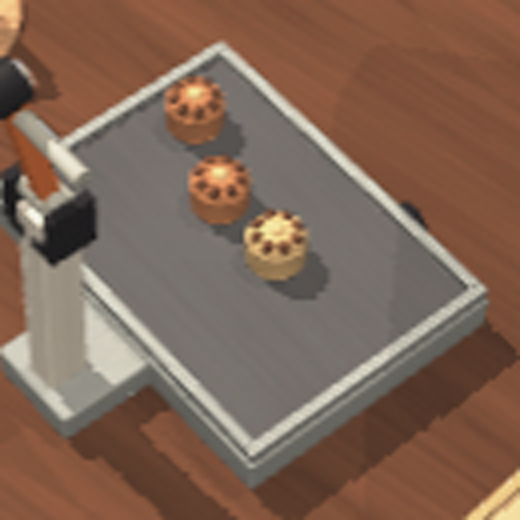

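View pics/side17.png

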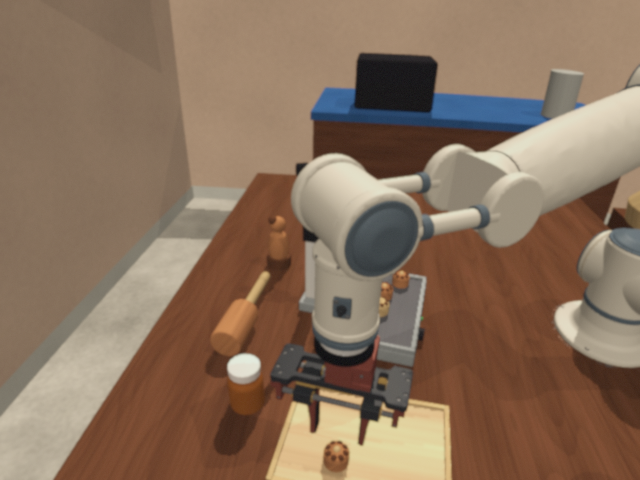

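The knocked rosette still stands flat at own (0.091, -0.038), within limits. I'll place the last one at own x -0.08.

Emit:
drive_tool:
  series: "1 -0.4 0 0 0; 1 -0.8 -0.02 0 0; 1 -0.8 -0.02 0 0; 1 -0.8 -0.02 0 0; 1 -0.8 -0.02 0 0; 1 -0.8 -0.02 0 0; 1 -0.8 0 0 0; 1 -0.8 0 0 0"

```text
time: 46.2
tool_pos: [0.5219, 0.1371, 0.1124]
tool_rot: [-2.401, -2.025, 0.002]
force: [0.8, 0.2, 0.8]
finger_gap: 0.452
```

Emit:
drive_tool:
  series: "1 -0.8 0 0 0; 1 -0.63 0 0 0; 1 0 0 0.2 0; 1 0 0 0.5 0; 1 0 0 0.5 0; 1 0 0 0.15 0; 1 0 0 0 0; 1 0 0 0 0"

```text
time: 47.0
tool_pos: [0.5132, 0.0826, 0.0595]
tool_rot: [-2.401, -2.026, -0.0]
force: [-0.1, -0.0, -0.7]
finger_gap: 0.452
```

Run:
```python
from h import *
np.set_printoptions(precision=3,suppress=True)
s=observe();print(s['tool_pos'],s['finger_gap'],s['force'],own(s['tool_pos']))
snap('wrist','wrist18')
```

```text
[0.513 0.083 0.059] 0.45216378769148147 [-0.123 -0.006 -0.719] [-0.079 -0.012]
```

View pics/wrist18.png

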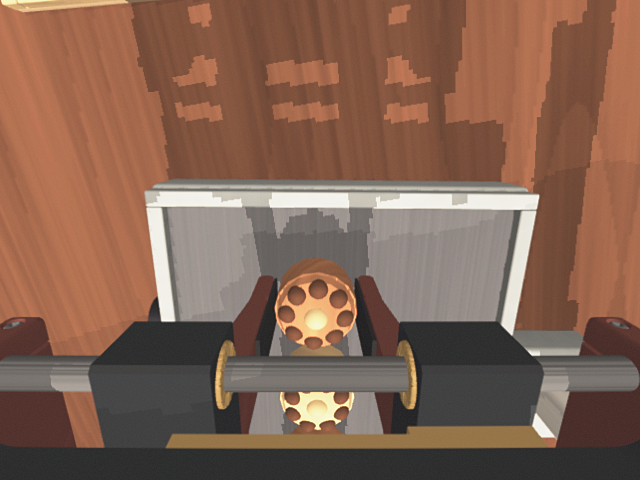

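The last rosette (316,305) is held inside the left rim, clear of the third (317,400). Contact should come at about z 0.056.

Emit:
drive_tool:
  series: "1 0 0 0.05 0; 1 0 0 0 0; 1 0 0 0.03 0; 1 0 0 0 0; 1 0 0 0 0"

```text
time: 47.55
tool_pos: [0.5132, 0.082, 0.0563]
tool_rot: [2.402, 2.025, 0.0]
force: [0.1, 0.7, -0.0]
finger_gap: 0.451
```

Emit:
drive_tool:
  series: "1 0 0 0.03 0; 1 0 0 0 0; 1 0 0 0 0"

```text
time: 47.85
tool_pos: [0.5132, 0.082, 0.0563]
tool_rot: [2.401, 2.025, 0.001]
force: [-2.6, -0.4, 6.2]
finger_gap: 0.449
```

Emit:
drive_tool:
  series: "1 0 0 -0.03 0; -0.4 0 0 0 0; -0.4 0 0 0 0; -0.4 0 0 0 0; -0.4 0 0 0 0; -0.4 0 0 -0.4 0; -0.4 0 0 -0.7 0; -0.4 0 0 -0.7 0"

```text
time: 48.65
tool_pos: [0.5128, 0.082, 0.1298]
tool_rot: [-2.401, -2.025, 0.001]
force: [-0.1, -0.8, 0.6]
finger_gap: 0.702
```

Emit:
drive_tool:
  series: "-0.4 0 0 -0.8 0; -0.4 0 0 -0.8 0; -0.4 0 0 -0.8 0; -0.4 0 0 -0.8 0; -0.4 0 0 -0.8 0; -0.4 0 0 -0.8 0; -0.4 0 0 -0.8 0; -0.4 0 0 -0.3 0"

```text
time: 49.45
tool_pos: [0.5129, 0.082, 0.3697]
tool_rot: [2.399, 2.023, 0.009]
force: [-1.8, 0.6, -0.6]
finger_gap: 0.7
```

Emit:
drive_tool:
  series: "-0.4 0 0 0 0; -0.4 0 0 0 0"

```text
time: 49.65
tool_pos: [0.513, 0.082, 0.3645]
tool_rot: [2.401, 2.025, 0.001]
force: [0.4, -1.2, -0.4]
finger_gap: 0.703
```

```bash
python3 look.py 19
python3 - <<'E'
from h import *
np.set_printoptions(precision=3,suppress=True)
for n,w,sl in(('scene19','scene',(slice(190,320),slice(230,420))),('side19','side',(slice(140,370),slice(230,450)))):
    X=load(n,w);cv2.imwrite(f'pics/z_{n}.png',cv2.resize(X[0][sl][:,:,::-1],None,fx=3,fy=3,interpolation=cv2.INTER_CUBIC))
D=load('side19','side');S=load('scene19','scene')
E
```

```text
49.65 [0.513  0.082  0.3645] 0.7030790979259864
plate [315.571  200.9791] [0.5126 0.0825 0.0624] [0.0387 0.0392 0.014 ] own [-0.0787 -0.0125] tc [0.0167 0.0109 8.3219]
plate [315.8724 238.2132] [0.5043 0.031  0.062 ] [0.0392 0.0392 0.0153] own [-0.0265 -0.012 ] tc [-1.2869  0.0245  8.3227]
plate [315.6268 275.9472] [ 0.4946 -0.0245  0.0619] [0.039  0.0391 0.0155] own [ 0.0298 -0.0121] tc [-2.6954  0.0205  8.3235]
```

View pics/z_scene19.png

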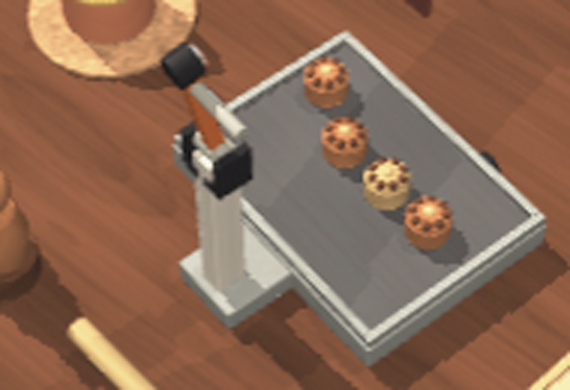

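View pics/z_side19.png

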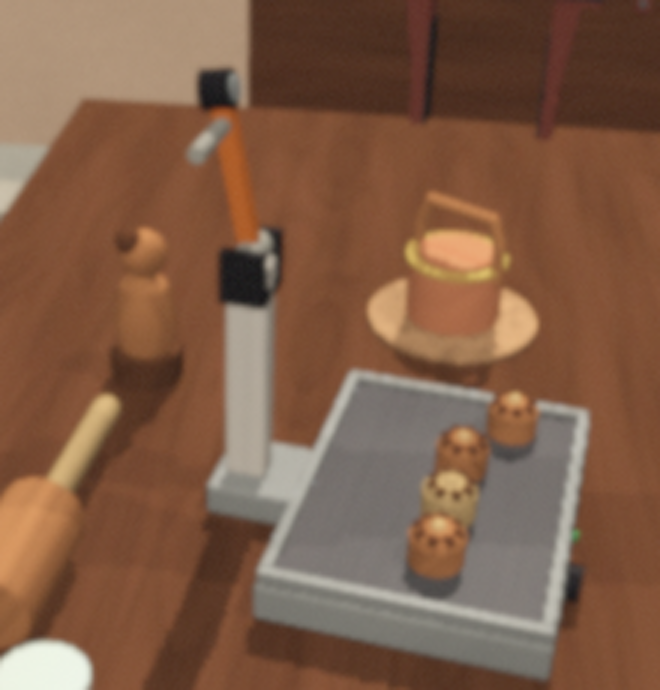

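View pics/wrist19.png

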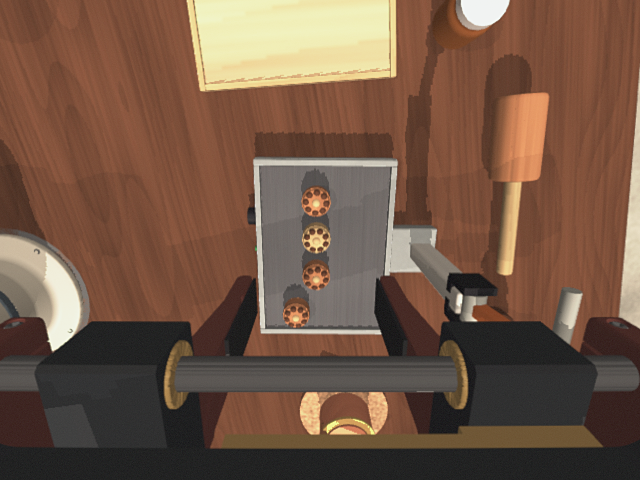

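All four rosettes stand flat on the plate (wrist (316,201), (316,238), (316,276), (296,315)), the tray is empty, the pot is on the mat and the arm is still up. Next I'll go to the rod, which I left at about (0.679, 0.0175, 0.298).

Emit:
drive_tool:
  series: "-0.4 -0.3 0.5 0 0; -0.4 -0.3 0.9 0 0; -0.4 -0.29 0.9 0 0; -0.4 0 0.9 0 0; -0.4 0 0.8 0 0; -0.4 0 0.37 0 0; -0.4 0 0 0 0; -0.4 0 0 0 0"

```text
time: 50.6
tool_pos: [0.6791, 0.0175, 0.363]
tool_rot: [-2.4, -2.024, 0.003]
force: [0.0, -0.6, -0.4]
finger_gap: 0.7
```

Run:
```python
from h import *
np.set_printoptions(precision=3,suppress=True)
s=observe();print(s['tool_pos'],own(s['tool_pos']),tc([.6793,.0175,.297]))
p,d,c=snap('wrist','wrist20');print(proj(c,[np.r_[w2(-.06,.163),.298],np.r_[w2(-.007,.163),.298]]))
```

```text
[0.679 0.017 0.363] [-0.043  0.163] [0.002 0.008 1.65 ]
[[316.992 237.489]
 [316.758 310.963]]
```

View pics/wrist20.png

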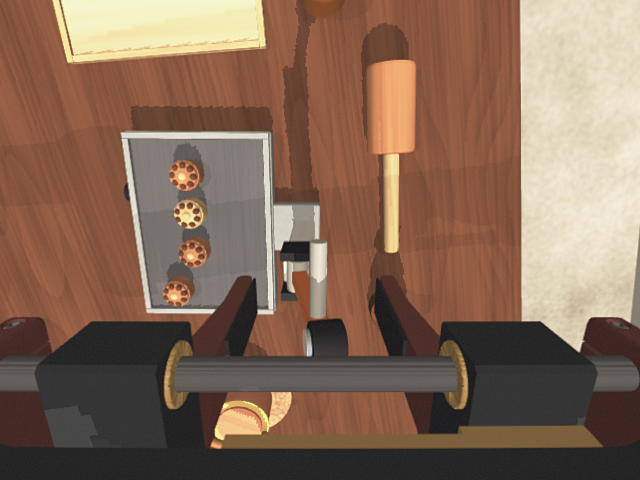

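The rod (318,280) is centred between the fingers, as predicted. I'll lower and grip.

Emit:
drive_tool:
  series: "-0.4 0 0 0.5 0; -0.4 0 0 0.5 0; -0.4 0 0 0.5 0; -0.4 0 0 0.13 0; -0.4 0 0 0 0; 1 0 0 0 0; 1 0 0 0 0; 1 0 0 0 0"
  force: 15

```text
time: 51.45
tool_pos: [0.6795, 0.0174, 0.3004]
tool_rot: [2.401, 2.024, 0.002]
force: [-0.0, 0.3, -0.1]
finger_gap: 0.466
```

Emit:
drive_tool:
  series: "1 0 0 0 0; 1 0 0 0 0; 1 0 0 0 0; 1 0 0 0 0; 1 0 0 0 0; 1 0 0 0 0"

```text
time: 52.05
tool_pos: [0.6797, 0.0173, 0.2991]
tool_rot: [2.401, 2.025, 0.001]
force: [3.1, -0.3, -0.0]
finger_gap: 0.131
```

Run:
```python
from h import *
s=observe();print(s['tool_pos'],own(s['tool_pos']),s['finger_gap'],s['force'])
A=np.linspace(1.75,0.0,21)
y=-.095*np.cos(A); z=.095*np.sin(A)
for i in range(20): print('%d 1 0 %.2f %.2f 0; own y %.3f z %.3f'%(i,(y[i+1]-y[i])/.04,-(z[i+1]-z[i])/.04,.145+y[i+1],.205+z[i+1]))
```

```text
[0.6797116  0.01733011 0.29912171] [-0.04276217  0.16322999] 0.13092526149321784 [ 3.11118324 -0.27477763 -0.03272402]
0 1 0 -0.21 -0.03 0; own y 0.154 z 0.300
1 1 0 -0.21 -0.01 0; own y 0.145 z 0.300
2 1 0 -0.21 0.01 0; own y 0.137 z 0.300
3 1 0 -0.21 0.03 0; own y 0.129 z 0.299
4 1 0 -0.20 0.04 0; own y 0.121 z 0.297
5 1 0 -0.20 0.06 0; own y 0.113 z 0.294
6 1 0 -0.19 0.08 0; own y 0.105 z 0.291
7 1 0 -0.18 0.10 0; own y 0.098 z 0.287
8 1 0 -0.18 0.11 0; own y 0.091 z 0.283
9 1 0 -0.17 0.13 0; own y 0.084 z 0.278
10 1 0 -0.15 0.14 0; own y 0.078 z 0.272
11 1 0 -0.14 0.15 0; own y 0.072 z 0.266
12 1 0 -0.13 0.16 0; own y 0.067 z 0.260
13 1 0 -0.11 0.18 0; own y 0.063 z 0.253
14 1 0 -0.10 0.18 0; own y 0.059 z 0.245
15 1 0 -0.08 0.19 0; own y 0.056 z 0.238
16 1 0 -0.06 0.20 0; own y 0.053 z 0.230
17 1 0 -0.05 0.20 0; own y 0.051 z 0.222
18 1 0 -0.03 0.21 0; own y 0.050 z 0.213
19 1 0 -0.01 0.21 0; own y 0.050 z 0.205
```

Emit:
drive_tool:
  series: "1 0 -0.21 -0.03 0; 1 0 -0.21 -0.01 0; 1 0 -0.21 0.01 0; 1 0 -0.21 0.03 0; 1 0 -0.2 0.04 0; 1 0 -0.2 0.06 0; 1 0 -0.19 0.08 0; 1 0 -0.18 0.1 0"

```text
time: 52.85
tool_pos: [0.6163, 0.0287, 0.2891]
tool_rot: [2.4, 2.024, 0.005]
force: [4.1, 1.7, 2.1]
finger_gap: 0.132
```

Emit:
drive_tool:
  series: "1 0 -0.18 0.11 0; 1 0 -0.17 0.13 0; 1 0 -0.15 0.14 0; 1 0 -0.14 0.15 0; 1 0 -0.13 0.16 0; 1 0 -0.11 0.18 0; 1 0 -0.1 0.18 0; 1 0 -0.08 0.19 0"

```text
time: 53.65
tool_pos: [0.5748, 0.0359, 0.2386]
tool_rot: [2.4, 2.025, 0.005]
force: [8.1, 3.5, 1.2]
finger_gap: 0.129
```

Emit:
drive_tool:
  series: "1 0 -0.06 0.2 0; 1 0 -0.05 0.2 0; 1 0 -0.03 0.2 0; 1 0 -0.01 0.2 0; 1 0 0 0 0; 1 0 0 0 0"

```text
time: 54.25
tool_pos: [0.5686, 0.037, 0.2053]
tool_rot: [-2.401, -2.026, -0.002]
force: [6.8, 3.5, -2.4]
finger_gap: 0.127
```

Run:
```python
from h import *
s=observe();print(s['tool_pos'],own(s['tool_pos']),s['finger_gap'],s['force'])
snap('side','side21')
```

```text
[0.5685778  0.03701677 0.20531137] [-0.04336316  0.05036758] 0.12675524826087584 [ 6.82563165  3.47509954 -2.37020586]
```

View pics/side21.png

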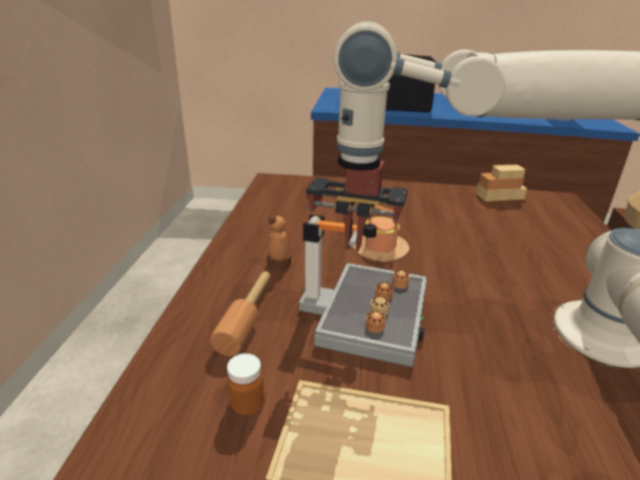

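The arm is level now (px (340,228)). I'll press it gently onto its stop, then release.

Emit:
drive_tool:
  series: "1 0 0 0.06 0; 1 0 0 0.04 0; 1 0 0 0 0; 1 0 0 0 0"

```text
time: 54.7
tool_pos: [0.5686, 0.037, 0.2023]
tool_rot: [2.401, 2.026, 0.003]
force: [3.6, 2.7, 1.6]
finger_gap: 0.132
```

Emit:
drive_tool:
  series: "1 0 0 0.05 0; 1 0 0 0 0; 1 0 0 0 0"

```text
time: 55.0
tool_pos: [0.5686, 0.037, 0.202]
tool_rot: [2.4, 2.025, 0.005]
force: [2.4, 3.3, 6.9]
finger_gap: 0.131
```

Emit:
drive_tool:
  series: "0.2 0 0 0 0; 0.2 0 0 0 0; 0.2 0 0 0 0; 0.2 0 0 0 0; 0.2 0 0 0 0; 0.2 0 0 -0.3 0; 0.2 0 0 -0.5 0; 0.2 0 0 -0.7 0"

```text
time: 55.8
tool_pos: [0.5677, 0.0364, 0.2603]
tool_rot: [-2.4, -2.024, 0.003]
force: [-0.5, 0.7, 0.4]
finger_gap: 0.403
```

Emit:
drive_tool:
  series: "0.2 0 0 -0.7 0; 0.2 0 0 -0.7 0; 0.2 0 -0.2 -0.7 0; 0.2 0 -0.5 0 0; 0.2 0 -0.7 0 0; 0.2 0 -0.7 0 0; 0.2 0 0 0 0; 0.2 0 0 0 0"

```text
time: 56.6
tool_pos: [0.4853, 0.0506, 0.3456]
tool_rot: [2.4, 2.025, 0.003]
force: [-0.1, -0.3, -0.0]
finger_gap: 0.398
```

```bash
python3 look.py 22
python3 - <<'E'
from h import *
np.set_printoptions(precision=3,suppress=True)
for n,w,sl in(('scene22','scene',(slice(160,320),slice(230,420))),('side22','side',(slice(180,370),slice(230,450)))):
    X=load(n,w);cv2.imwrite(f'pics/z_{n}.png',cv2.resize(X[0][sl][:,:,::-1],None,fx=3,fy=3,interpolation=cv2.INTER_CUBIC))
S=load('scene22','scene')
for nm,X,(r0,r1,c0,c1) in(('scene',S,(180,300,300,410)),('side',load('side22','side'),(250,350,330,430)),('wrist',load('wrist22','wrist'),(0,330,100,550))):
    yy,xx=np.mgrid[r0:r1,c0:c1];P=np.c_[xx.ravel(),yy.ravel()];q=depthpts(X[2],P,X[1]);o=own(q)
    m=(q[:,2]>.054)&(q[:,2]<.08)&(abs(o[:,0])<.13)&(abs(o[:,1])<.1)
    im=np.zeros((480,640),np.uint8);im[P[m][:,1],P[m][:,0]]=1;k,l,st,ce=cv2.connectedComponentsWithStats(im)
    for j in range(1,k):
        g=l[P[:,1],P[:,0]]==j
        if g.sum()>60: c=(q[g].min(0)+q[g].max(0))/2;print(nm,ce[j],g.sum(),np.ptp(q[g],axis=0),own(c))
E
```

```text
56.6 [0.4853 0.0506 0.3456] 0.3978095400190432
plate [332.4583 175.7904] [0.5124 0.0822 0.0617] [0.0386 0.039  0.0145] own [-0.0784 -0.0126] tc [0.8948 0.5189 7.8511]
plate [332.1572 216.1346] [0.504  0.0306 0.0616] [0.0393 0.0394 0.015 ] own [-0.0261 -0.0122] tc [-0.4128  0.5288  7.8513]
plate [331.2844 256.8516] [ 0.4939 -0.0245  0.0619] [0.039  0.039  0.0154] own [ 0.0299 -0.0129] tc [-1.8125  0.5122  7.8515]
scene [343.053 235.991] 114 [0.033 0.039 0.017] [ 0.03  -0.005]
scene [358.184 248.755] 163 [0.042 0.04  0.017] [-0.025 -0.007]
scene [372.036 261.851] 168 [0.04  0.04  0.017] [-0.08  -0.008]
side [400.89  274.955] 155 [0.038 0.036 0.014] [ 0.091 -0.042]
side [383.811 287.55 ] 180 [0.038 0.035 0.013] [ 0.028 -0.011]
side [379.452 302.417] 199 [0.036 0.036 0.014] [-0.028 -0.011]
side [375.462 317.538] 225 [0.038 0.037 0.014] [-0.08  -0.012]
wrist [332.458 175.79 ] 768 [0.039 0.039 0.014] [-0.078 -0.013]
wrist [332.157 216.135] 706 [0.039 0.039 0.015] [-0.026 -0.012]
wrist [331.284 256.852] 640 [0.039 0.039 0.015] [ 0.03  -0.013]
wrist [309.669 298.119] 589 [0.039 0.039 0.015] [ 0.091 -0.042]
```

View pics/z_scene22.png

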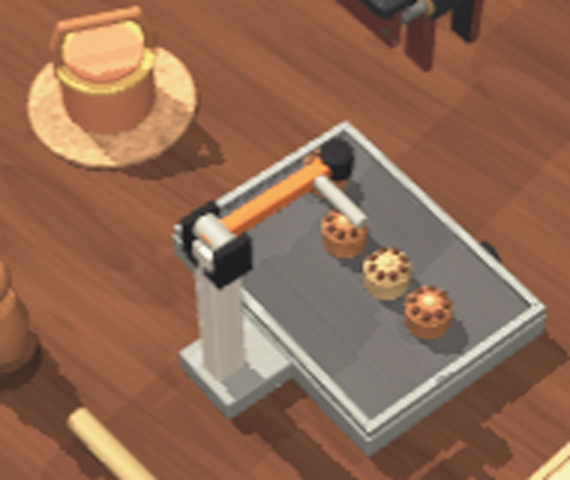

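View pics/z_side22.png

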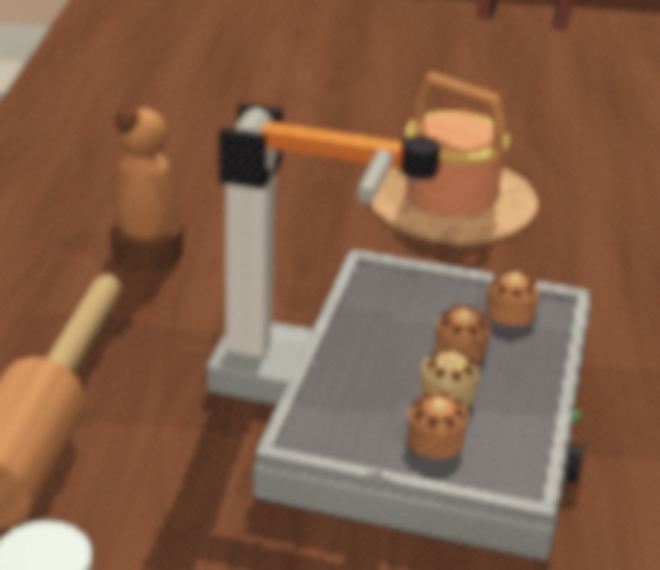

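View pics/wrist22.png

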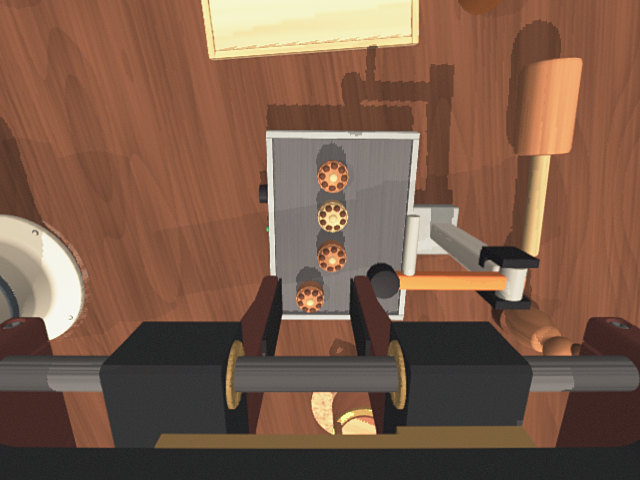

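Run:
```python
from h import *
np.set_printoptions(precision=4,suppress=True)
W=load('wrist22','wrist')
P=[(x,int(281+(x-410)*0.02)) for x in range(405,495,6)]
q=depthpts(W[2],P,W[1]);o=own(q);f=np.polyfit(o[:,1],q[:,2],1);print('arm slope (rad up)',-f[0],'z at ends',q[0,2],q[-1,2])
q=depthpts(W[2],[(412,y) for y in range(222,262,5)],W[1]);print('rod top z',np.median(q[:,2]))
S=load('scene22','scene')
yy,xx=np.mgrid[160:220,235:300];P=np.c_[xx.ravel(),yy.ravel()];q=depthpts(S[2],P,S[1]);m=(q[:,2]>.055)&(q[:,2]<.075)&(np.hypot(q[:,0]-.4975,q[:,1]+.312)<.07)
print('pot rim',(q[m].min(0)+q[m].max(0))/2,np.ptp(q[m],axis=0))
```

```text
arm slope (rad up) 0.0032896086539801013 z at ends 0.21298377782893757 0.2133996686168833
rod top z 0.21094275426589992
pot rim [ 0.5    -0.3114  0.0651] [0.0953 0.0911 0.0199]
```

The sensor arm is level (slope 0.003 rad), the pot is centred on the mat to within about 3 mm, and all the rosettes are flat and within limits. The robot is clear, so I'm handing in.

```bash
python3 -c "
from station import *
print(sign_off())"
```

```text
the job is handed in; nothing more can be done
None
```

The job is done and handed in at about 57 s of the 210 s allowed. `sign_off` reports no verdict, so the results below are my own last checks.

I swung the sensor arm up to about 1.75 rad by its grip rod and lifted the pot by its handle onto the cork mat. Then I moved the four rosettes that were there from the tray to the plate one at a time, and swung the arm back down to its stop.

- **Sensor arm:** level, with a measured slope of about 0.003 rad. The top of the rod is at z 0.211 m, as expected.
- **Pot:** upright and let go, centred within about 3 mm of the mat's centre.
- **Rosettes:** all four stand flat, at warmer coordinates (-78, -13), (-26, -12), (30, -13) and (91, -42) mm. The limits are ±110 mm and ±78 mm.
- **Knocked rosette:** the first one I placed was shifted a few centimetres during the run. It stayed flat and inside the limits, so I left it there.
- **Bystanders:** the bust, mallet and jar look unmoved in the pictures. I did not measure them.
- **Disagreement:** the scene camera's rosette y positions differed by up to about 8 mm from the wrist and side cameras. In the final view it did not show the knocked rosette, because the sensor head hid it. The wrist and side cameras agreed on all four.

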